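# Move a lamp cover between two cold-light sources

## Robot

A 7-joint arm with a two-finger parallel gripper is mounted at the origin on the work surface. World frame = base frame: x ahead of the robot, y to its left, z up, the work surface at z = 0. Lengths are in m, angles in rad, forces in N, time in s.
With the tool pointing down it reaches from about 0.4 to 0.875 m from the base axis. Payload 6.5 kg.
Tool frame: the origin (TCP) lies on the centre line of the jaws, within the pads' length; the fingertips stand 22 mm ahead of it and the grasp point (between the pads) lies 3 mm ahead of it; z points along the fingers, y is the line along which they close (so a half turn about z gives the same grasp; the last joint's range is limited). The gripper opens to 85 mm and grips with 20 to 120 N. Pads are 22 mm wide; open, the fingers measure 114 mm over their backs; the gripper's body (76 mm by 85 mm) begins 54 mm behind the grasp point. The pads swing forward as they close: fully open they stand 13 mm farther back than shut.
Start: joints at [1.23, 0.536, -0.004, 1.538, 0.003, 1.067, -0.071], TCP at [0.176, -0.626, 0.253] pointing down, gripper open.
Joint ranges: [-2.7, 2.7], [-0.37, 2.16], [-1.27, 1.26], [0.24, 2.4], [-1.31, 4.45], [0.19, 1.91], [-2.76, 2.76]. Speed limits (rad/s): [2.39, 2.39, 3.14, 3.14, 3.14, 3.14, 3.14].

## Interface

Orientations are given as a unit quaternion [w, x, y, z].
In Python, from workcell import bot, imaging gives the robot as it stands.
- The arm moves only by the shell command python3 -m creep 'ROWS' [FORCE]. ROWS is JSON, a list of rows, each an object of numbers: "gripper": the finger opening in cm, from 0 to 8.54; "x", "y", "z": the shift along the tool's x, y, z in cm; "turn": the turn about the tool's z in degrees. In form: [{"gripper": .., "x": .., "y": .., "z": .., "turn": ..}, ...]. A call has 1 to 8 rows; each row shifts and turns the commanded pose from where the row before left it, along the tool's axes as they then stand; what a row does not reach is not made up. A row lasts 1/12 s, in which the tool goes at most 41.7 mm and 7.16 degrees, less where a joint would pass 70% of its speed; a pose out of reach is approached as far as the arm can. A call is refused whole if a number of a shift passes 4.17 or a number of a turn 7.16, either way. A call with a gripper value outside its range is refused whole. The fingers move at their own pace and stop on an object; FORCE is the grip in N (left out, the last holds). Time passes only in rows, so rows that do not move let the fingers close. It gives the time, the measured TCP pose, the force, the opening and the grip force at its end, in the units of the state.
- bot.get_obs(): the state, without advancing time (a new reading comes with each control period).
- imaging.get_image(name): name is "scene" or "top"; returns the picture (480x640x3 uint8, red, green, blue); there is no depth.
- imaging.camera_params(name): a dict with "fovy" (degrees; the focal length in pixels is half the picture's height over the tangent of half this angle, whatever the lens; pixels are square), "cx", "cy" (the principal point, pixels), "dist_coeffs" ([k1, k2, p1, p2, k3] as OpenCV has them; the pictures are not rectified), "position" and "attitude" of the camera in the world. Camera axes: x right, y down, z forward; pixel columns grow to the right and rows downward; lengths in m; the calibration is good to about 2 mm. A picture is of the moment at which its call begins. camera_params takes no time and is no camera call.
- bot.close_job(): hands the job in; it is judged then, once.
The state is a dict: "time": time; "joint_positions": joint angles; "qvel": joint speeds; "joint_efforts": joint torques, N m; "eef_pos": TCP position; "ee_rot": TCP orientation; "wrist_force": force on the tool from outside, world axes, zero at the start; "moment": the same for the moment, N m; "width": finger opening in m; "grasp_force": force on a finger pad.
Only numpy, scipy, OpenCV 4.12 (cv2) and the standard library are available. Lean on these libraries where they do the work, as an engineer would, in place of code of your own. Each camera call takes 0.05 s, during which the arm holds its last target. There are 200 camera calls.

## Task

The light source with the two goosenecks has lost its lamp cover: give it the one from the other light source. With the flat-blade screwdriver that lies on the bench, turn both slotted cams of the fitted cover a full quarter turn anticlockwise to free it and stand the screwdriver upright in the empty hole of the tool block; then lift the cover off, carry it across and lower it over the locating pins until it rests flush, without dropping it. Leave all the cams open (I will lock them after the lamp test), turn cams only with the screwdriver, and leave everything else where it is.

Things in the scene. Friction and masses are not known exactly. Their poses are not given: they have to be found in the camera images.
- unit_a: Light source that wears the lamp cover: beige box 170 (x) x 130 (y) x 90 high, fixed to the bench, a bare light-guide port on its far (+x) face. Origin: centre of its underside. The two light sources are of one model and may stand in either place, left or right.
- unit_a_seat (a point): Centre of the cover's seat on the flat top (deck) of unit_a, 90 above the bench, 15 to -x of the box's middle; axes as the box's, z up. In this frame each unit has cam studs at (-41, 0) and (+41, 0) and fixed steel locating pins, 7 in diameter, 16 high with a conical point, at (-41, +32) and (+41, -32).
- unit_b_seat (a point): The same point of the other light source, unit_b: its lamp bay is open (62 x 62 hole round this point, a lamp inside) and two black goosenecks leave its far (+x) face and arch up to 215 above the bench, ending 285 to +x of this point, spread 70 to either side.
- cover_bottom (a point): Centre of the underside of the lamp cover: beige plate 116 (x) x 90 (y) x 4 thick, about 0.22 kg. Oblong holes 18.5 (x) x 30 (y) at (-41, 0) and (+41, 0) for the cams, round holes of 10 at (-41, +32) and (+41, -32) for the pins, so it also fits turned by half a turn. Flush means that this point lies on the seat point.
- cover_handle (a point): Middle of the grip bar of the cover's black bow handle, 37 above the underside: bar 44 long along the cover's x, 10 wide (y), 10 high, on a post at each end; its underside is 28 above the plate.
- driver_mid (a point): Flat-blade screwdriver lying on the bench: middle of its black eight-sided handle (70 long, 28 across flats; flats face y, z and diagonals). +x runs along the axis to the tip: handle end -38, shoulder +35, then steel shank 8 in diameter. Blade 11 wide along y, 2.6 thick along z (last 3: 10 x 1.6). 0.11 kg, balance point about 25 to the tip side. It lies on a flat, blade level.
- driver_tip (a point): Centre of the end of the screwdriver's blade, 105 along +x from driver_mid, axes as driver_mid.
- block: Light wooden tool block, 130 (x) x 60 (y) x 78 high, fixed; origin: centre of its underside. Holes in its top: 19 in diameter at (-35, 0), empty; 14 at (+45, 0) with the cross-head screwdriver in it.
- block_hole (a point): Centre of the mouth of the empty hole, on the block's top (78 high), hole 74 deep. The flat screwdriver stands upright in it, its handle's shoulder on the block's top, and can then be taken from above.
- cam_a1 (a joint): Cam stud of unit_a at its seat's (-41, 0): steel wing 25 x 11.6, top 14.5 above the deck. 0 locked (wing along the unit's x, 1.5 above the cover, across its oblong hole); 1.57 open, at its stop (wing along y, in line with the hole; the cover passes from about 1.35 on). Opens anticlockwise seen from above, stays where it is left (friction 0.04 N m).
- cam_a2 (a joint): The other cam stud of unit_a, at its seat's (+41, 0): same.
- cam_b1 (a joint): Cam stud of unit_b at its seat's (-41, 0): same make, standing open (about 1.5).
- cam_b2 (a joint): Cam stud of unit_b at its seat's (+41, 0): same, standing open.
- cross_mid (a point): Smaller cross-head screwdriver (handle 20 across) standing in the far hole of the block: middle of its handle. Leave alone.
- jar_mid (a point): Amber jar, 42 in diameter, 85 high, near the block: its centre. Leave alone.
- beaker_mid (a point): Metal beaker, 46 in diameter, 55 high, near the block: its centre. Leave alone.
- brush_mid (a point): Flat wooden brush, 130 long (x), 16 wide, 9 high, beside the screwdriver. Leave alone.
- scale_bar_mid (a point): Chequered photo scale, 100 x 20 x 4. Leave alone.
- sherd_mid (a point): Single potsherd, about 40 x 38 x 9. Leave alone.
- cam_a1_slot (a point): Centre of the mouth of the driving slot in the top of cam_a1, 14.5 above the deck, turning with it: slot 16 long along x, 4.2 wide along y, 6 deep; the blade has about 0.15 rad of play in it.
- cam_a2_slot (a point): Centre of the mouth of the driving slot in the top of cam_a2, 14.5 above the deck, turning with it: slot 16 long along x, 4.2 wide along y, 6 deep; the blade has about 0.15 rad of play in it.
- cam_b1_slot (a point): Centre of the mouth of the driving slot in the top of cam_b1, 14.5 above the deck, turning with it: slot 16 long along x, 4.2 wide along y, 6 deep; the blade has about 0.15 rad of play in it.
- cam_b2_slot (a point): Centre of the mouth of the driving slot in the top of cam_b2, 14.5 above the deck, turning with it: slot 16 long along x, 4.2 wide along y, 6 deep; the blade has about 0.15 rad of play in it.

How it is judged:
On the way, in this order (a step that is already met when the one before it is completed fails the run):
1. both cams of the fitted cover are turned open while the cover is still on (value of joint each of cam_a1, cam_a2 above 1.3 rad and distance between cover_bottom and unit_a_seat below 0.012 m), for 0.1 s.
2. the cover is lifted clear of its unit, the screwdriver standing in the block (z of cover_bottom in the frame of unit_a_seat above 0.025 m and horizontal distance between driver_mid and block_hole below 0.012 m and angle between the x axis of driver_mid and the z axis of block, either way round below 0.12 rad), for 0.05 s.
At the end, for the whole second after the job is handed in: The cover lies flush on the gooseneck unit (5 mm, 0.08 rad; height 2.5 mm, tilt 0.035 rad), all four cams stand open (over 1.25 rad), the screwdriver stands upright in the block's hole (12 mm, 0.12 rad), shoulder down on the block (5 mm); all released and at rest (horizontal distance between cover_bottom and unit_b_seat below 0.005 m and z of cover_bottom in the frame of unit_b_seat between -0.0025 and 0.0025 m and angle between the z axis of cover_bottom and the z axis of unit_b_seat, either way round below 0.035 rad and angle between the x axis of cover_bottom and the x axis of unit_b_seat, either way round below 0.08 rad and value of joint each of cam_a1, cam_a2, cam_b1, cam_b2 above 1.25 rad and horizontal distance between driver_mid and block_hole below 0.012 m and angle between the x axis of driver_mid and the z axis of block, either way round below 0.12 rad and z of driver_mid in the frame of block_hole between 0.03 and 0.04 m and z of driver_tip in the frame of block_hole below -0.05 m and linear speed of cover below 0.02 m/s and linear speed of driver below 0.03 m/s); the robot touches nothing.
It fails at once if a cam is pushed with the fingers (contact force between the fingers and cam_a1 above 2 N or contact force between the fingers and cam_a2 above 2 N or contact force between the fingers and cam_b1 above 2 N or contact force between the fingers and cam_b2 above 2 N).
It fails at once if the cover is dropped: it falls out of the fingers (linear speed of cover above 0.45 m/s and contact force between the fingers and cover below 0.05 N).
It fails at once if a bystander (cross-head screwdriver, jar, beaker, brush, scale or sherd) is moved more than 30 mm (distance of any of cross_mid, jar_mid, beaker_mid, brush_mid, scale_bar_mid, sherd_mid from where it was at the start of the episode above 0.03 m).
It also fails if it takes over 72 s, if anything falls off the work surface, if the arm or the gripper's body presses on something with over 40 N, if the wrist force passes 120 N, or if a joint passes its speed limit or range.

## Working session

There is one attempt and no reset: what is moved stays moved. The work goes in short steps, Python scripts to look and compute and a shell command to move; the robot and the scene stay as the last step left them, time stands still between calls to the robot, and variables do not carry over. Pictures are saved under pics/ and viewed, at most 10 in all, crops included, and the job is handed in when it is done.

```bash
mkdir -p pics; ls
python3 - <<'E'
from workcell import bot, imaging
import cv2
for n in ("scene","top"):
    cv2.imwrite(f"pics/{n}0.png",imaging.get_image(n)[:,:,::-1]); print(n,imaging.camera_params(n))
print(bot.get_obs())
E
```

```text
pics
scene {'fovy': 46.05641382966216, 'cx': 319.7248490855499, 'cy': 236.53235017295776, 'dist_coeffs': array([-0.03137098,  0.        ,  0.        ,  0.        ,  0.        ]), 'position': array([1.2053879 , 0.53166248, 0.74781712]), 'attitude': array([-0.18902251,  0.38841059,  0.81040248, -0.39579733])}
top {'fovy': 46.4640402910864, 'cx': 310.5105880540447, 'cy': 243.83729732348309, 'dist_coeffs': array([-0.09870266,  0.        ,  0.        ,  0.        ,  0.        ]), 'position': array([ 0.43684282, -0.00399619,  1.06332516]), 'attitude': array([ 0.0428262 , -0.69914205,  0.71235244, -0.0438214 ])}
{'time': 0.1, 'joint_positions': array([ 1.22979935,  0.53712474, -0.00444113,  1.5387546 ,  0.00260791,
        1.06731168, -0.07123287]), 'qvel': array([-2.01059807e-03, -2.13548315e-03, -6.89372794e-04, -1.24340796e-03,
       -8.24005888e-05,  3.12819628e-03,  8.97861567e-04]), 'joint_efforts': array([ 2.40222529e-03, -5.84570146e+01,  1.05163358e+00, -2.59780562e+01,
        1.26360805e-02,  4.59075047e-03,  3.46927027e-05]), 'eef_pos': array([ 0.17622242, -0.62510318,  0.25248609]), 'ee_rot': array([-7.78005787e-04,  9.90572287e-01,  1.36988719e-01, -1.69793645e-04]), 'wrist_force': array([ 0.35432021, -0.32036667,  1.10392589]), 'moment': array([ 0.04215957, -0.00063875, -0.03481108]), 'grasp_force': 0.0, 'width': 0.08545757280743699}
```

View pics/scene0.png

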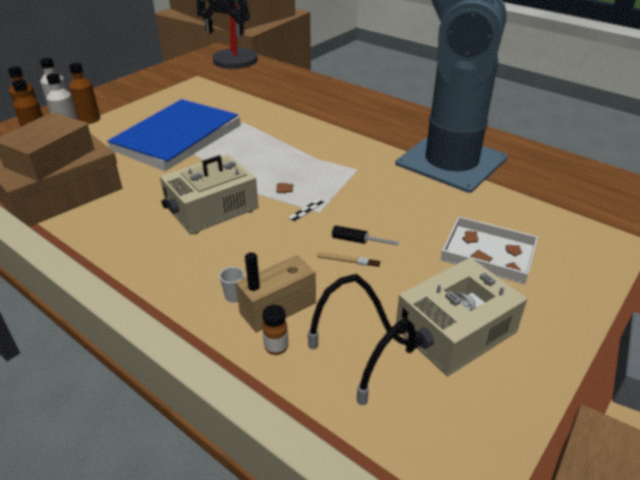

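View pics/top0.png

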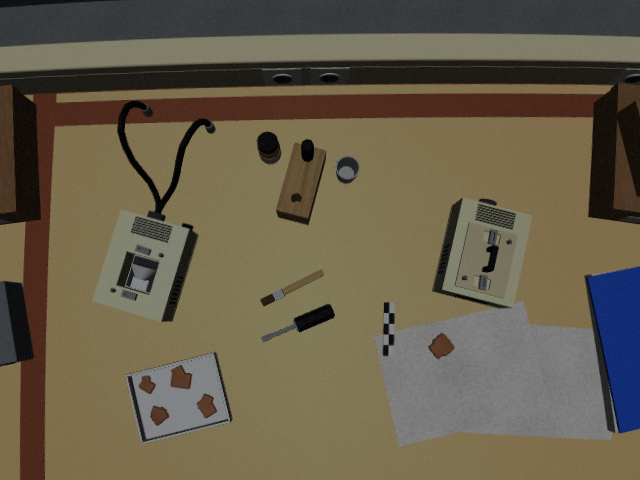

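```bash
cat > h.py <<'E'
import numpy as np, cv2
from workcell import bot, imaging
from scipy.spatial.transform import Rotation as R
def cam(n):
    p=imaging.camera_params(n); f=240/np.tan(np.radians(p["fovy"]/2))
    K=np.array([[f,0,p["cx"]],[0,f,p["cy"]],[0,0,1]]); q=p["attitude"]
    return K,p["dist_coeffs"],R.from_quat(np.r_[q[1:],q[0]]).as_matrix(),p["position"]
C={n:cam(n) for n in("scene","top")}
def proj(n,P):
    K,d,A,t=C[n]; 
    return cv2.projectPoints(np.atleast_2d(P).astype(float),cv2.Rodrigues(A.T)[0],-A.T@t,K,d)[0][:,0]
def ray(n,uv):
    K,d,A,t=C[n]; v=cv2.undistortPoints(np.array([[uv]],float),K,d)[0,0]
    r=A@np.r_[v,1]; return t,r/np.linalg.norm(r)
def atz(n,uv,z):
    t,r=ray(n,uv); return t+r*(z-t[2])/r[2]
def tri(a,b):
    (p,u),(q,v)=ray("scene",a),ray("top",b)
    s=np.linalg.lstsq(np.c_[u,-v],q-p,rcond=None)[0]; x,y=p+u*s[0],q+v*s[1]
    return (x+y)/2,np.linalg.norm(x-y)
def tcp():
    o=bot.get_obs(); q=o["ee_rot"]; return o,R.from_quat(np.r_[q[1:],q[0]]).as_matrix(),o["eef_pos"]
def mosaic(items,out,W=800,H=600):
    M=np.zeros((H,W,3),np.uint8)
    for im,(x0,x1,y0,y1),s,(X,Y) in items:
        c=cv2.resize(im[y0:y1,x0:x1],None,fx=s,fy=s,interpolation=cv2.INTER_CUBIC)
        c=np.clip(255*(c/255.)**.7,0,255).astype(np.uint8)
        for k in range((x0+9)//10*10,x1,10):
            cv2.line(c,(int((k-x0+.5)*s),0),(int((k-x0+.5)*s),4 if k%50 else 12),(255,0,255),1)
        for k in range((y0+9)//10*10,y1,10):
            cv2.line(c,(0,int((k-y0+.5)*s)),(4 if k%50 else 12,int((k-y0+.5)*s)),(255,0,255),1)
        cv2.putText(c,f"{x0},{y0}",(14,12),0,.4,(0,0,255),1)
        h=min(c.shape[0],H-Y);w=min(c.shape[1],W-X); M[Y:Y+h,X:X+w]=c[:h,:w]
    cv2.imwrite(out,M)
E
python3 - <<'E'
from h import *
s=cv2.imread("pics/scene0.png");t=cv2.imread("pics/top0.png")
mosaic([(t,(430,535,190,310),3,(0,0)),(t,(90,200,205,325),3,(320,0)),(t,(275,328,135,225),2.8,(652,0)),
 (t,(258,338,300,345),4,(0,365)),(s,(328,402,222,250),4,(330,365)),(s,(235,320,250,330),1.9,(636,260)),
 (s,(160,260,150,190),3,(325,480))],"pics/m1.png")
mosaic([(s,(158,262,150,235),4,(0,0)),(s,(396,526,255,330),3,(410,0)),(s,(235,320,240,325),3,(430,330)),(t,(275,328,135,225),2.8,(700,340))],"pics/m2.png")
E
```

```text
(no output)
```

View pics/m1.png

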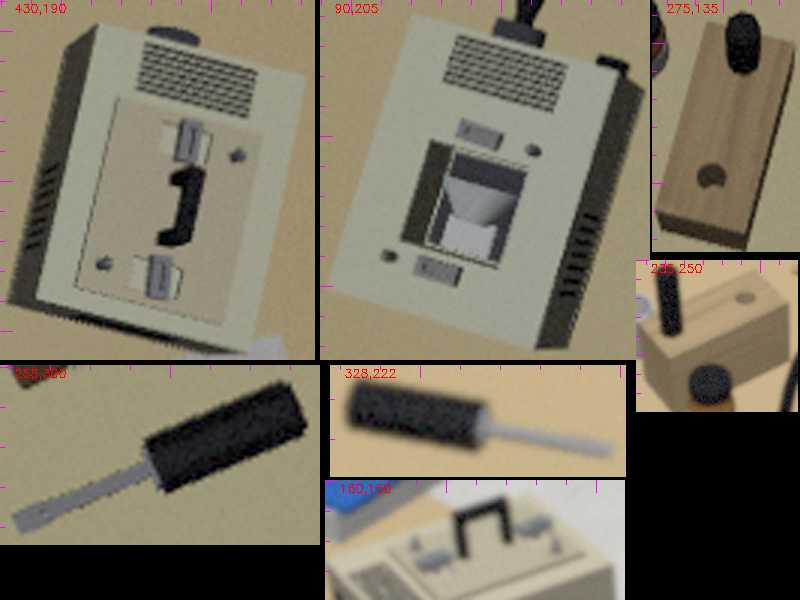

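View pics/m2.png

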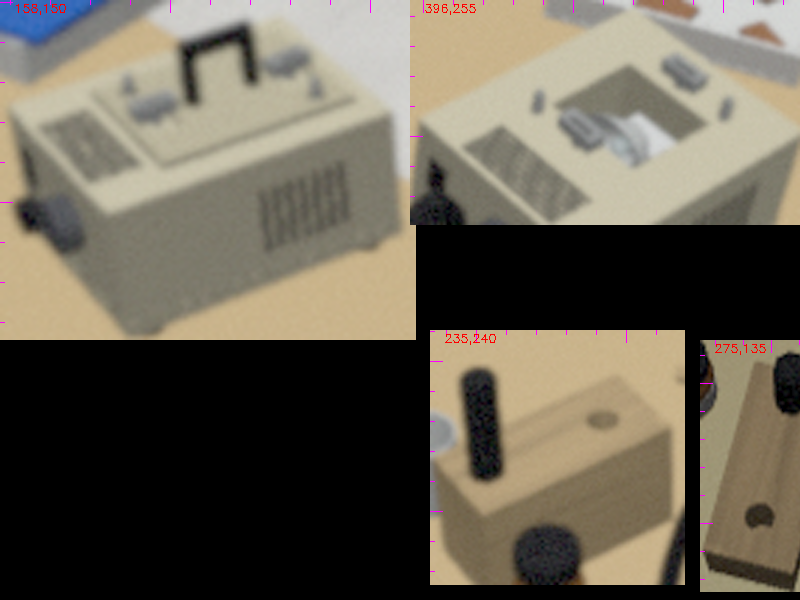

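m1/m2 show unit_a on the right in the top view (cams ≈(493,237) and (483,282), wings along its x) and unit_b on the left (bay ≈(140,272), cams open). The screwdriver tip is at ≈(262,339), its handle runs (297,325)–(331,309), and the block hole is at ≈(296,198). I'll fit the poses from these.

```bash
cat > fit.py <<'E'
from h import *
from scipy.optimize import least_squares
def px(o,s,X,Y): return np.array([o[0]+(X+.5)/s-.5,o[1]+(Y+.5)/s-.5])
D={}
# (view, local xyz mm in seat/own frame z abs, pixel)
A=(430,190);B=(90,205)
tl,tr,br,bl,p1,p2,c1,c2=(100,65,90),(100,-65,90),(-70,-65,90),(-70,65,90),(-41,32,104),(41,-32,104),(-41,0,104.5),(41,0,104.5)
D['a']=[("top",l,px(A,3,*m)) for l,m in [(tl,(97,25)),(tr,(303,78)),(bl,(38,298)),(p2,(237,155)),(p1,(104,263)),(c2,(190,143)),(c1,(160,278)),((58,45,94),(117,97)),((-58,45,94),(76,287)),((-58,-45,94),(222,325))]]
D['b']=[("top",l,px(B,3,*m)) for l,m in [(tl,(90,14)),(tr,(297,72)),(br,(215,348)),(bl,(10,290)),(p2,(213,150)),(p1,(69,256)),(c2,(159,134)),(c1,(118,271))]]
As=(158,150);Bs=(396,255)
D['a']+=[("scene",l,px(As,4,*m)) for l,m in [(tl,(107,213)),(tr,(12,108)),(bl,(393,115)),(p2,(128,78)),(p1,(316,79)),(c2,(155,105)),(c1,(288,59))]]
D['b']+=[("scene",l,px(Bs,3,*m)) for l,m in [(tr,(10,122)),(br,(225,10)),(bl,(390,137)),(p2,(129,96)),(p1,(317,100)),(c2,(173,127)),(c1,(276,70))]]
k=(275,135);ks=(235,240)
D['blk']=[("top",l,px(k,2.8,*m)) for l,m in [((65,30,78),(54,24)),((65,-30,78),(143,40)),((-65,-30,78),(94,236)),((-65,30,78),(5,212)),((-35,0,78),(60,177))]]
D['blk']+=[("scene",l,px(ks,3,*m)) for l,m in [((-65,-30,78),(188,47)),((-65,30,78),(241,100)),((65,30,78),(55,186)),((-35,0,78),(173,90))]]
k=(258,300);ks=(328,222)
D['drv']=[("top",l,px(k,4,*m)) for l,m in [((105,0,14),(16,158)),((-38,0,14),(294,40)),((35,0,14),(156,100))]]
D['drv']+=[("scene",l,px(ks,4,*m)) for l,m in [((105,0,14),(280,85)),((-38,0,14),(18,40)),((35,0,14),(157,59))]]
def res(p,d):
    c,s=np.cos(p[2]),np.sin(p[2]); r=[]
    for v,l,u in d:
        P=np.array([p[0]+(c*l[0]-s*l[1])/1e3,p[1]+(s*l[0]+c*l[1])/1e3,l[2]/1e3+p[3]]); r.append(proj(v,P)[0]-u)
    return np.ravel(r)
if __name__=="__main__":
  for n,d in D.items():
    x0=np.r_[atz("top",np.mean([u for v,l,u in d if v=="top"],0),.08)[:2],2.8+np.pi if n!="drv" else 1.2,0]
    q=least_squares(res,x0,args=(d,),loss="soft_l1"); x=q.x
    print(n,np.round(x,4),"rms px",np.round(np.sqrt(np.mean(res(x,d)**2)),2))
    for v in("top","scene"):
        e=[w for w in d if w[0]==v]; z=least_squares(lambda p:res(np.r_[p,x[3]*0],e),x[:3],loss="soft_l1").x; print("  ",v,np.round(z,4))
    print(np.round(res(x,d).reshape(-1,2),1).tolist())
E
python3 fit.py
```

```text
a [ 5.2250e-01 -3.1550e-01  6.0112e+00 -6.0000e-04] rms px 0.78
   top [ 0.522  -0.3145  6.0133]
   scene [ 0.5235 -0.3171  6.0024]
[[0.4, -1.1], [1.2, -0.5], [-0.8, 0.3], [1.9, -0.2], [1.2, 0.1], [0.2, -0.8], [0.3, -0.4], [0.2, -0.2], [-0.4, 0.0], [0.3, 0.0], [1.4, 1.3], [-0.1, 0.2], [1.4, -0.1], [1.0, 0.4], [1.1, 1.0], [0.7, -0.3], [1.0, -0.3]]
b [ 5.1160e-01  2.9680e-01  5.9993e+00 -1.3000e-03] rms px 0.8
   top [0.5111 0.2974 6.004 ]
   scene [0.5139 0.2963 5.9887]
[[1.7, -0.1], [1.3, -0.8], [1.1, 0.4], [0.0, -0.3], [-0.0, -0.5], [-0.2, -0.2], [0.6, -0.0], [0.6, -0.2], [0.4, 0.2], [-0.5, -0.1], [2.3, -1.3], [1.2, -0.1], [1.3, 0.7], [0.5, 0.3], [0.4, -0.1]]
blk [ 6.7580e-01  7.4000e-03  6.0189e+00 -9.0000e-04] rms px 0.79
   top [0.6747 0.0083 6.0226]
   scene [0.677  0.0062 6.0045]
[[0.4, -1.4], [0.6, 0.6], [0.7, -1.1], [0.0, -0.6], [0.7, -0.0], [0.3, -0.3], [1.6, -0.6], [0.8, 1.1], [0.9, 0.3]]
drv [ 0.4287 -0.0105  1.9551  0.0028] rms px 0.88
   top [ 0.428  -0.0095  1.9506]
   scene [ 0.4274 -0.014   1.9696]
[[0.2, 0.1], [1.6, -0.7], [0.0, -0.2], [2.0, 0.1], [1.1, -0.7], [-0.2, 0.7]]
```

```bash
cat > go.py <<'E'
import sys
from h import *
# go.py x y z yaw : shift in tool axes (cm), turn deg (tool x yaw target)
def need(x,y,z,yaw):
    o,M,p=tcp(); d=M.T@(np.array([x,y,z])-p)*100
    y0=np.arctan2(M[1,0],M[0,0]); t=-np.degrees((yaw-y0+np.pi)%(2*np.pi)-np.pi)
    print("t",round(o["time"],2),"tcp",np.round(p,4),"yaw",round(y0,4),"zaxis",np.round(M[:,2],3),"F",np.round(o["wrist_force"],1),"w",round(o["width"],4),"g",round(o["grasp_force"],1))
    print("shift cm",np.round(d,2),"turn",round(t,2), "per4.17 rows",round(np.linalg.norm(d)/4.17,1))
if __name__=="__main__": need(*map(float,sys.argv[1:5]))
E
python3 go.py 0.433 -0.022 0.16 1.955; python3 go.py 0.433 -0.022 0.16 0.275
```

```text
t 0.1 tcp [ 0.1762 -0.6251  0.2525] yaw 0.2748 zaxis [-0.001  0.001 -1.   ] F [ 0.4 -0.3  1.1] w 0.0855 g 0.0
shift cm [ 41.08 -51.06   9.32] turn -96.27 per4.17 rows 15.9
t 0.1 tcp [ 0.1762 -0.6251  0.2525] yaw 0.2748 zaxis [-0.001  0.001 -1.   ] F [ 0.4 -0.3  1.1] w 0.0855 g 0.0
shift cm [ 41.08 -51.06   9.32] turn -0.01 per4.17 rows 15.9
```

```bash
python3 -m creep '[{"x":2.5,"y":-3.1},{"x":2.5,"y":-3.1},{"x":2.5,"y":-3.1},{"x":2.5,"y":-3.1},{"x":2.5,"y":-3.1},{"x":2.5,"y":-3.1},{"x":2.5,"y":-3.1},{"x":2.5,"y":-3.1}]'
python3 -m creep '[{"x":2.5,"y":-3.1},{"x":2.5,"y":-3.1},{"x":2.5,"y":-3.1},{"x":2.5,"y":-3.1},{"x":2.5,"y":-3.1},{"x":2.5,"y":-3.1},{"x":2.5,"y":-3.1},{"x":2.5,"y":-3.1}]'
python3 -m creep '[{"turn":-7.1},{"turn":-7.1},{"turn":-7.1},{"turn":-7.1},{"turn":-7.1},{"turn":-7.1},{"turn":-7.1}]'
python3 -m creep '[{"turn":-7.1},{"turn":-7.1},{"turn":-7.1},{"turn":-7.1},{"turn":-7.1},{"turn":-7.1},{}]'
python3 go.py 0.433 -0.022 0.05 1.955
```

```text
t 0.1 tcp [ 0.1762 -0.6251  0.2525] yaw 0.2748 zaxis [-0.001  0.001 -1.   ] F [ 0.4 -0.3  1.1] w 0.0855 g 0.0
shift cm [ 41.08 -51.05  20.32] turn -96.27 per4.17 rows 16.5invalid input at $[0]: expected keys gripper, x, y, z, turn
invalid input at $[0]: expected keys gripper, x, y, z, turn
invalid input at $[0]: expected keys gripper, x, y, z, turn
invalid input at $[0]: expected keys gripper, x, y, z, turn
```

```bash
python3 -m creep '[{"gripper":8.5,"x":2.5,"y":-3.1,"z":0,"turn":0},{"gripper":8.5,"x":2.5,"y":-3.1,"z":0,"turn":0},{"gripper":8.5,"x":2.5,"y":-3.1,"z":0,"turn":0},{"gripper":8.5,"x":2.5,"y":-3.1,"z":0,"turn":0},{"gripper":8.5,"x":2.5,"y":-3.1,"z":0,"turn":0},{"gripper":8.5,"x":2.5,"y":-3.1,"z":0,"turn":0},{"gripper":8.5,"x":2.5,"y":-3.1,"z":0,"turn":0},{"gripper":8.5,"x":2.5,"y":-3.1,"z":0,"turn":0}]'
python3 -m creep '[{"gripper":8.5,"x":2.5,"y":-3.1,"z":0,"turn":0},{"gripper":8.5,"x":2.5,"y":-3.1,"z":0,"turn":0},{"gripper":8.5,"x":2.5,"y":-3.1,"z":0,"turn":0},{"gripper":8.5,"x":2.5,"y":-3.1,"z":0,"turn":0},{"gripper":8.5,"x":2.5,"y":-3.1,"z":0,"turn":0},{"gripper":8.5,"x":2.5,"y":-3.1,"z":0,"turn":0},{"gripper":8.5,"x":2.5,"y":-3.1,"z":0,"turn":0},{"gripper":8.5,"x":0,"y":0,"z":1,"turn":-7.1}]'
python3 -m creep '[{"gripper":8.5,"x":0,"y":0,"z":1,"turn":-7.1},{"gripper":8.5,"x":0,"y":0,"z":1,"turn":-7.1},{"gripper":8.5,"x":0,"y":0,"z":1,"turn":-7.1},{"gripper":8.5,"x":0,"y":0,"z":1,"turn":-7.1},{"gripper":8.5,"x":0,"y":0,"z":1,"turn":-7.1},{"gripper":8.5,"x":0,"y":0,"z":1,"turn":-7.1},{"gripper":8.5,"x":0,"y":0,"z":1,"turn":-7.1}]'
python3 -m creep '[{"gripper":8.5,"x":0,"y":0,"z":1,"turn":-7.1},{"gripper":8.5,"x":0,"y":0,"z":1,"turn":-7.1},{"gripper":8.5,"x":0,"y":0,"z":1,"turn":-7.1},{"gripper":8.5,"x":0,"y":0,"z":1,"turn":-7.1},{"gripper":8.5,"x":0,"y":0,"z":0,"turn":-7.1},{"gripper":8.5,"x":0,"y":0,"z":0,"turn":0}]'
python3 go.py 0.433 -0.022 0.05 1.955
```

```text
time: 0.77
eef_pos: [0.3017, -0.3306, 0.2531]
ee_rot: [-0.0, 0.991, 0.137, -0.0]
wrist_force: [0.9, 1.8, -0.5]
width: 0.0852
grasp_force: 0.0
time: 1.43
eef_pos: [0.415, -0.0688, 0.245]
ee_rot: [-0.001, 0.98, 0.2, 0.003]
wrist_force: [1.1, 0.6, -0.5]
width: 0.0851
grasp_force: 0.0
time: 2.02
eef_pos: [0.4109, -0.0762, 0.1727]
ee_rot: [-0.0, 0.804, 0.594, -0.0]
wrist_force: [0.9, 0.5, -0.5]
width: 0.0846
grasp_force: 0.0
time: 2.52
eef_pos: [0.4104, -0.0762, 0.1326]
ee_rot: [-0.001, 0.586, 0.81, -0.0]
wrist_force: [0.3, 0.9, 0.7]
width: 0.0848
grasp_force: 0.0
t 2.52 tcp [ 0.4104 -0.0762  0.1326] yaw 1.8899 zaxis [-0.002  0.001 -1.   ] F [0.3 0.9 0.7] w 0.0848 g 0.0
shift cm [4.43 3.86 8.26] turn -3.73 per4.17 rows 2.4
```

```bash
python3 -m creep '[{"gripper":5.5,"x":2.2,"y":1.95,"z":0,"turn":0},{"gripper":5.5,"x":2.2,"y":1.95,"z":0,"turn":0},{"gripper":5.5,"x":0,"y":0,"z":3,"turn":-3.7},{"gripper":5.5,"x":0,"y":0,"z":3,"turn":0},{"gripper":5.5,"x":0,"y":0,"z":2.2,"turn":0},{"gripper":5.5,"x":0,"y":0,"z":0,"turn":0}]'
python3 go.py 0.433 -0.022 0.026 1.955
```

```text
time: 3.02
eef_pos: [0.4322, -0.0222, 0.0485]
ee_rot: [-0.002, 0.562, 0.827, -0.002]
wrist_force: [-1.0, -0.6, 0.5]
width: 0.055
grasp_force: 0.0
t 3.02 tcp [ 0.4322 -0.0222  0.0485] yaw 1.9475 zaxis [-0.006  0.    -1.   ] F [-1.  -0.6  0.5] w 0.055 g 0.0
shift cm [-0.02  0.09  2.25] turn -0.43 per4.17 rows 0.5
```

Lower, grip at 20 N, lift a little and look at whether it droops.

```bash
python3 -m creep '[{"gripper":5.5,"x":0,"y":0.1,"z":1.2,"turn":-0.4},{"gripper":5.5,"x":0,"y":0,"z":1.0,"turn":0},{"gripper":2.0,"x":0,"y":0,"z":0,"turn":0},{"gripper":2.0,"x":0,"y":0,"z":0,"turn":0},{"gripper":2.0,"x":0,"y":0,"z":0,"turn":0},{"gripper":2.0,"x":0,"y":0,"z":0,"turn":0}]' 20
python3 -m creep '[{"gripper":2.0,"x":0,"y":0,"z":-2,"turn":0},{"gripper":2.0,"x":0,"y":0,"z":-4,"turn":0},{"gripper":2.0,"x":0,"y":0,"z":-4,"turn":0},{"gripper":2.0,"x":0,"y":0,"z":-3,"turn":0},{"gripper":2.0,"x":0,"y":0,"z":0,"turn":0}]'
python3 - <<'E'
from h import *
I={n:imaging.get_image(n)[:,:,::-1] for n in("scene","top")}
cv2.imwrite("pics/s3.png",I["scene"]);cv2.imwrite("pics/t3.png",I["top"])
mosaic([(I["scene"],(310,440,140,270),4,(0,0)),(I["top"],(235,365,240,360),2,(530,0))],"pics/m3.png")
E
```

```text
time: 3.52
eef_pos: [0.4359, -0.0221, 0.03]
ee_rot: [0.001, 0.558, 0.83, 0.0]
wrist_force: [0.1, -0.8, -0.2]
width: 0.0273
grasp_force: 21.7
time: 3.93
eef_pos: [0.4389, -0.0219, 0.1647]
ee_rot: [0.004, 0.558, 0.83, 0.002]
wrist_force: [1.2, 0.1, -0.6]
width: 0.0271
grasp_force: 21.5
```

View pics/m3.png

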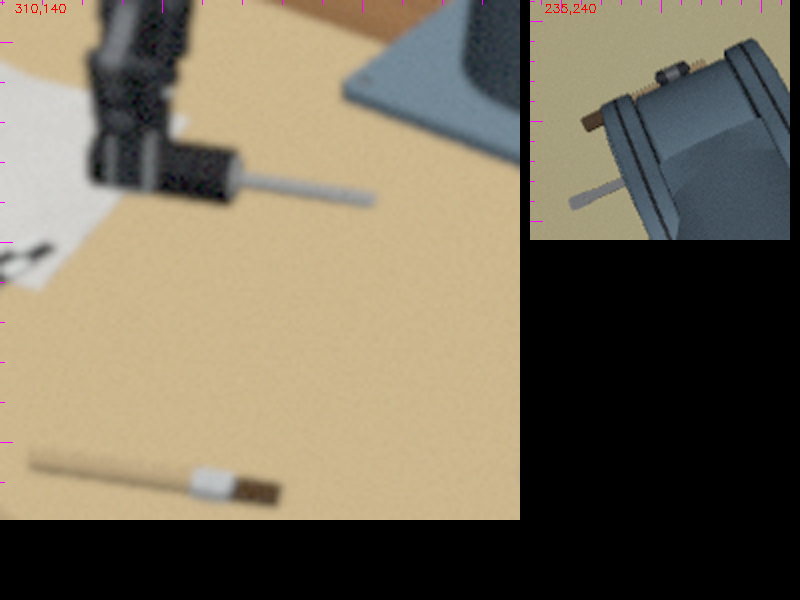

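m3 shows the screwdriver held level, without drooping; the tip is at ≈(402,189) in scene and ≈(256,341) in top. The tool can't tilt, so I'll pivot the screwdriver upright in the fingers by hooking its shank under the bar of the still-locked cover.

```bash
python3 - <<'E'
from h import *
o,M,p=tcp()
T,e=tri((310+375.5/4-.5,140+200/4-.5),(235+42/2-.5+.25,240+204/2-.5)); print(T,e,"tip in tool mm",M.T@(T-p)*1e3)
print(o["joint_positions"])
E
python3 go.py 0.4795 -0.4696 0.24 1.299
```

```text
[0.39224766 0.08466145 0.14965791] 0.0013529719028228721 tip in tool mm [115.89079378  -0.44203286  10.63110731]
[ 0.51388102  0.40305406 -0.67000733  2.1285272   0.37883014  0.72383238
 -0.01969825]
t 4.03 tcp [ 0.4362 -0.0226  0.1605] yaw 1.9561 zaxis [ 0.003 -0.001 -1.   ] F [ 0.4 -0.3 -1.3] w 0.0273 g 21.5
shift cm [-43.07 -12.77  -7.89] turn 37.65 per4.17 rows 10.9
```

```bash
python3 -m creep '[{"gripper":2,"x":0,"y":0,"z":-4,"turn":0},{"gripper":2,"x":-1,"y":-0.3,"z":-3.8,"turn":0},{"gripper":2,"x":-3.8,"y":-1.1,"z":0,"turn":0},{"gripper":2,"x":-3.8,"y":-1.1,"z":0,"turn":0},{"gripper":2,"x":-3.8,"y":-1.1,"z":0,"turn":0},{"gripper":2,"x":-3.8,"y":-1.1,"z":0,"turn":0},{"gripper":2,"x":-3.8,"y":-1.1,"z":0,"turn":0},{"gripper":2,"x":-3.8,"y":-1.1,"z":0,"turn":0}]' 20
python3 -m creep '[{"gripper":2,"x":-3.8,"y":-1.1,"z":0,"turn":0},{"gripper":2,"x":-3.8,"y":-1.1,"z":0,"turn":0},{"gripper":2,"x":-3.8,"y":-1.1,"z":0,"turn":0},{"gripper":2,"x":-3.8,"y":-1.1,"z":0,"turn":0},{"gripper":2,"x":-3.8,"y":-1.1,"z":0,"turn":0}]'
python3 -m creep '[{"gripper":2,"x":0,"y":0,"z":0,"turn":7},{"gripper":2,"x":0,"y":0,"z":0,"turn":7},{"gripper":2,"x":0,"y":0,"z":0,"turn":7},{"gripper":2,"x":0,"y":0,"z":0,"turn":7},{"gripper":2,"x":0,"y":0,"z":0,"turn":7},{"gripper":2,"x":0,"y":0,"z":0,"turn":2.6},{"gripper":2,"x":0,"y":0,"z":0,"turn":0}]'
python3 go.py 0.4795 -0.4696 0.124 1.299
```

```text
time: 4.7
eef_pos: [0.46, -0.2702, 0.2356]
ee_rot: [-0.001, 0.558, 0.83, -0.0]
wrist_force: [0.7, 0.7, -1.8]
width: 0.0274
grasp_force: 21.5
time: 5.12
eef_pos: [0.4809, -0.4666, 0.2348]
ee_rot: [-0.002, 0.558, 0.83, -0.0]
wrist_force: [0.6, -1.0, -0.8]
width: 0.0272
grasp_force: 21.5
time: 5.7
eef_pos: [0.4812, -0.4644, 0.235]
ee_rot: [-0.002, 0.796, 0.605, -0.001]
wrist_force: [0.8, 0.7, -1.5]
width: 0.0274
grasp_force: 21.5
t 5.7 tcp [ 0.4812 -0.4644  0.235 ] yaw 1.2998 zaxis [-0.003  0.002 -1.   ] F [ 0.8  0.7 -1.5] w 0.0274 g 21.5
shift cm [-5.50e-01  1.00e-02  1.11e+01] turn 0.04 per4.17 rows 2.7
```

```bash
python3 -m creep '[{"gripper":2,"x":-0.5,"y":0,"z":4,"turn":0},{"gripper":2,"x":0,"y":0,"z":4,"turn":0},{"gripper":2,"x":0,"y":0,"z":3.2,"turn":0},{"gripper":2,"x":0,"y":0,"z":0,"turn":0},{"gripper":2,"x":1.9,"y":0,"z":0,"turn":0},{"gripper":2,"x":2.0,"y":0,"z":0,"turn":0},{"gripper":2,"x":1.9,"y":0,"z":0,"turn":0},{"gripper":2,"x":0,"y":0,"z":0,"turn":0}]'
python3 go.py 0.4951 -0.4137 0.122 1.299
python3 - <<'E'
from h import *
I={n:imaging.get_image(n)[:,:,::-1] for n in("scene","top")}
cv2.imwrite("pics/s4.png",I["scene"]);cv2.imwrite("pics/t4.png",I["top"])
mosaic([(I["scene"],(140,270,110,230),4,(0,0)),(I["top"],(430,540,190,320),2.4,(530,0))],"pics/m4.png")
E
```

```text
time: 6.37
eef_pos: [0.499, -0.4089, 0.1266]
ee_rot: [-0.001, 0.794, 0.608, 0.002]
wrist_force: [0.8, 0.7, -1.0]
width: 0.0273
grasp_force: 21.5
t 6.37 tcp [ 0.499  -0.4089  0.1266] yaw 1.308 zaxis [ 0.002  0.003 -1.   ] F [ 0.8  0.7 -1. ] w 0.0273 g 21.5
shift cm [-0.57 -0.25  0.46] turn 0.52 per4.17 rows 0.2
```

View pics/m4.png

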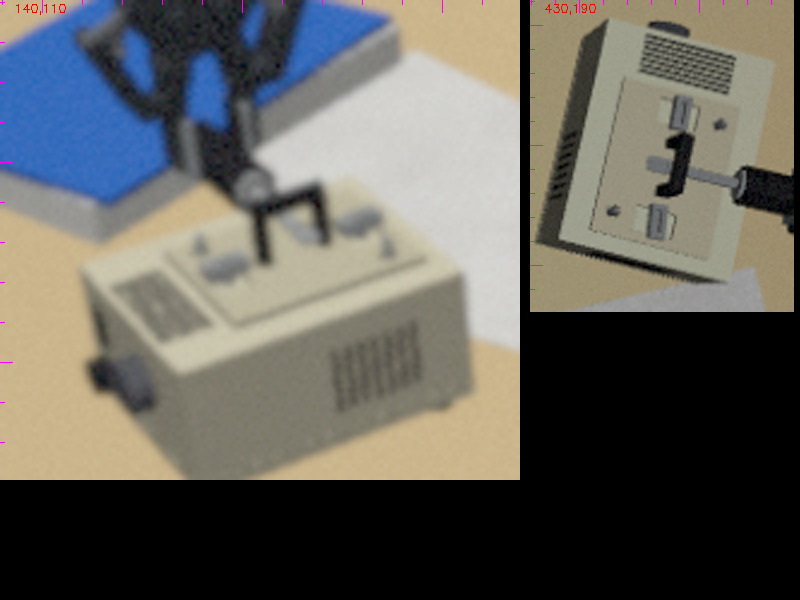

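m4 shows the shank threaded under the bar, with the tip ≈20 mm past it. I'll swing the grip round the bar, first half.

```bash
python3 -m creep '[{"gripper":2,"x":0,"y":0,"z":-1.3,"turn":0},{"gripper":2,"x":0.1,"y":0,"z":-1.3,"turn":0},{"gripper":2,"x":0.3,"y":0,"z":-1.15,"turn":0},{"gripper":2,"x":0.45,"y":0,"z":-1.15,"turn":0},{"gripper":2,"x":0,"y":0,"z":0,"turn":0}]'
python3 -m creep '[{"gripper":2,"x":0.6,"y":0,"z":-1.05,"turn":0},{"gripper":2,"x":0.7,"y":0,"z":-1.0,"turn":0},{"gripper":2,"x":0,"y":0,"z":0,"turn":0}]'
python3 - <<'E'
from h import *
I={n:imaging.get_image(n)[:,:,::-1] for n in("scene","top")}
cv2.imwrite("pics/s5.png",I["scene"]);cv2.imwrite("pics/t5.png",I["top"])
mosaic([(I["scene"],(140,270,90,210),4,(0,0)),(I["top"],(430,540,190,320),2.4,(530,0))],"pics/m5.png")
E
```

```text
time: 6.88
eef_pos: [0.5001, -0.406, 0.1779]
ee_rot: [0.002, 0.796, 0.606, 0.001]
wrist_force: [-0.2, 0.0, -1.3]
width: 0.0277
grasp_force: 20.5
time: 7.13
eef_pos: [0.5036, -0.392, 0.1973]
ee_rot: [0.001, 0.795, 0.606, 0.001]
wrist_force: [-0.2, -0.1, -1.2]
width: 0.0272
grasp_force: 20.1
```

View pics/m5.png

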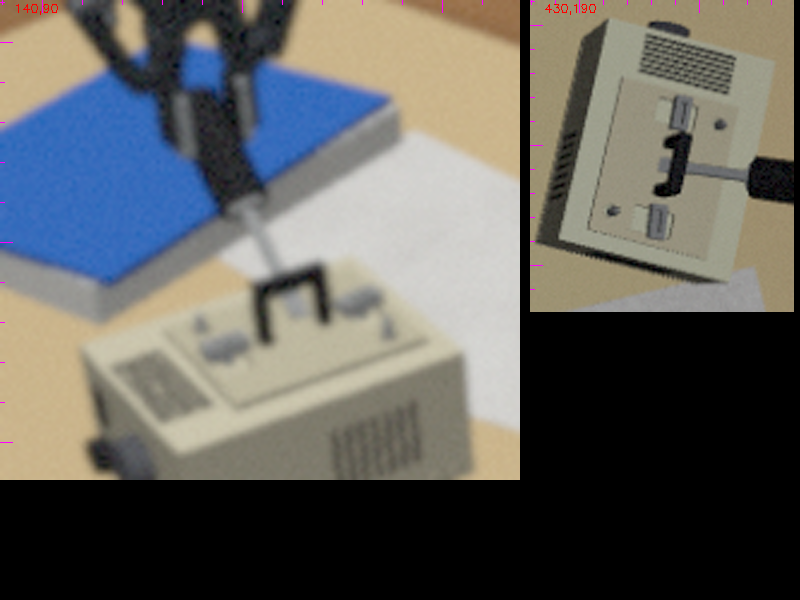

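m5: the pivoting works, with the screwdriver at ≈45°, the shank under the bar and very small forces. Finishing the swing, then backing off and lifting.

```bash
python3 -m creep '[{"gripper":2,"x":1.0,"y":0,"z":-0.85,"turn":0},{"gripper":2,"x":1.0,"y":0,"z":-0.8,"turn":0},{"gripper":2,"x":1.15,"y":0,"z":-0.6,"turn":0},{"gripper":2,"x":1.15,"y":0,"z":-0.5,"turn":0},{"gripper":2,"x":1.25,"y":0,"z":-0.3,"turn":0},{"gripper":2,"x":1.25,"y":0,"z":-0.2,"turn":0},{"gripper":2,"x":0.3,"y":0,"z":0,"turn":0},{"gripper":2,"x":0,"y":0,"z":0,"turn":0}]'
python3 -m creep '[{"gripper":2,"x":-0.6,"y":0,"z":0,"turn":0},{"gripper":2,"x":0,"y":0,"z":-2,"turn":0},{"gripper":2,"x":0,"y":0,"z":-3,"turn":0},{"gripper":2,"x":0,"y":0,"z":0,"turn":0}]'
python3 go.py 0.562 -0.3265 0.245 1.299
```

```text
time: 7.9
eef_pos: [0.5217, -0.3231, 0.2276]
ee_rot: [0.0, 0.795, 0.607, 0.0]
wrist_force: [0.1, -0.8, -0.6]
width: 0.0275
grasp_force: 21.0
time: 8.23
eef_pos: [0.5212, -0.3325, 0.282]
ee_rot: [0.003, 0.796, 0.605, 0.002]
wrist_force: [1.5, -0.3, 0.0]
width: 0.0267
grasp_force: 21.0
t 8.23 tcp [ 0.5212 -0.3325  0.282 ] yaw 1.2996 zaxis [ 0.006 -0.003 -1.   ] F [ 1.5 -0.3  0. ] w 0.0267 g 21.0
shift cm [1.68 3.75 3.72] turn 0.03 per4.17 rows 1.3
```

```bash
python3 -m creep '[{"gripper":2,"x":0.85,"y":1.85,"z":0,"turn":0},{"gripper":2,"x":0.85,"y":1.9,"z":0,"turn":0},{"gripper":2,"x":0,"y":0,"z":1.5,"turn":0},{"gripper":2,"x":0,"y":0,"z":1.7,"turn":0},{"gripper":2,"x":0,"y":0,"z":0,"turn":0},{"gripper":2,"x":0,"y":0,"z":0,"turn":0}]' 50
python3 go.py 0.562 -0.3265 0.245 1.299
python3 - <<'E'
from h import *
I={n:imaging.get_image(n)[:,:,::-1] for n in("scene","top")}
cv2.imwrite("pics/s6.png",I["scene"]);cv2.imwrite("pics/t6.png",I["top"])
mosaic([(I["scene"],(150,240,100,220),5,(0,0)),(I["top"],(445,530,200,305),4,(455,0))],"pics/m6.png")
E
```

```text
time: 8.73
eef_pos: [0.5587, -0.3246, 0.2439]
ee_rot: [-0.001, 0.796, 0.605, -0.001]
wrist_force: [0.6, 0.2, -0.9]
width: 0.0268
grasp_force: 49.6
t 8.73 tcp [ 0.5587 -0.3246  0.2439] yaw 1.3002 zaxis [-0.003  0.002 -1.   ] F [ 0.6  0.2 -0.9] w 0.0268 g 49.6
shift cm [-0.1   0.37 -0.11] turn 0.07 per4.17 rows 0.1
```

View pics/m6.png

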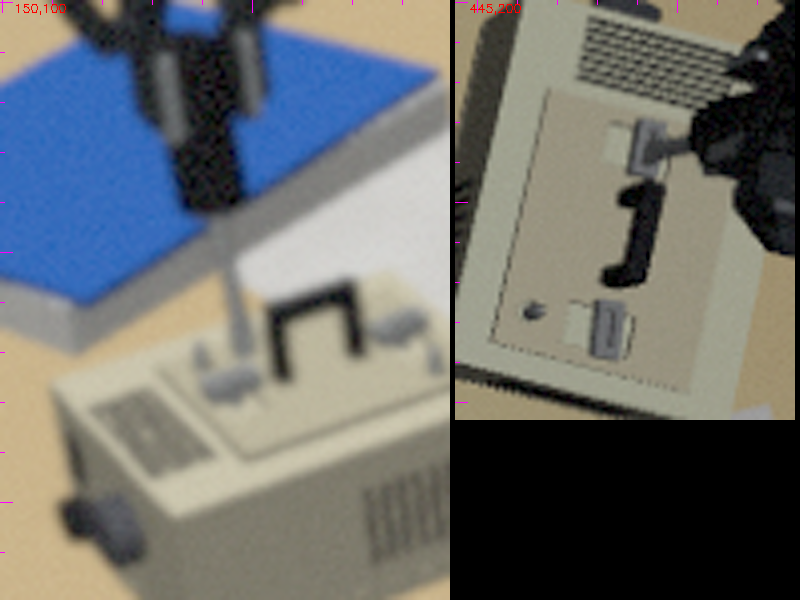

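Run:
```python
from h import *
o,M,p=tcp()
f=lambda o,s,m:(o[0]+(m[0]+.5)/s-.5,o[1]+(m[1]+.5)/s-.5)
S=lambda *m:f((150,100),5,m); T=lambda X,Y:f((445,200),4,(X-455,Y))
tip,e=tri(S(241,350),T(652,157)); print("tip",tip,e,"tool mm",M.T@(tip-p)*1e3)
a1,e=tri(S(398,322),T(608,328)); print("a1",a1,e)
a2,e=tri(S(231,382),T(646,147)); print("a2",a2,e)
# shoulder in scene and where upright axis would pass
print("scene px tip,shoulder meas",S(241,350),S(224,213))
for tag,up in(("vert",np.array([0,0,1.])),):
    print(proj("scene",tip+.07*up), proj("scene",tip+.07*up+.007*M[:,0]),proj("scene",tip+.07*up+.007*M[:,1]))
```

```text
tip [ 0.55724467 -0.32439602  0.11692994] 0.003232985818757327 tool mm [ -0.1761488   -2.77745525 128.99139435]
a1 [ 0.48458818 -0.3049568   0.10435233] 0.0033605220980138396
a2 [ 0.56344067 -0.32663778  0.10299629] 0.003152803900924314
scene px tip,shoulder meas (197.8, 169.6) (194.4, 142.2)
[[194.11025861 140.71441765]] [[195.59685681 142.03280496]] [[191.0172339 141.6719655]]
```

m6: the screwdriver is upright with the tip at scene (198,170), about 13 mm above the cam top and 6.5 mm short of cam_a2 along the unit's x. Correcting that and lowering into the slot.

```bash
python3 -m creep '[{"gripper":2,"x":-0.05,"y":0.6,"z":0,"turn":0},{"gripper":2,"x":0,"y":0,"z":0.6,"turn":0},{"gripper":2,"x":0,"y":0,"z":0.4,"turn":0},{"gripper":2,"x":0,"y":0,"z":0,"turn":0}]'
python3 go.py 0.562 -0.3265 0.227 1.299
python3 -m creep '[{"gripper":2,"x":0,"y":0,"z":0.3,"turn":0},{"gripper":2,"x":0,"y":0,"z":0.3,"turn":0},{"gripper":2,"x":0,"y":0,"z":0,"turn":0}]'
python3 go.py 0.562 -0.3265 0.227 1.299
```

```text
time: 9.17
eef_pos: [0.5657, -0.3265, 0.2349]
ee_rot: [0.0, 0.796, 0.606, 0.0]
wrist_force: [0.6, -0.5, -0.4]
width: 0.0269
grasp_force: 49.7
t 9.17 tcp [ 0.5657 -0.3265  0.2349] yaw 1.3011 zaxis [ 0. -0. -1.] F [ 0.6 -0.5 -0.4] w 0.0269 g 49.7
shift cm [-0.09 -0.36  0.79] turn 0.12 per4.17 rows 0.2
time: 9.42
eef_pos: [0.5666, -0.3278, 0.2335]
ee_rot: [0.002, 0.796, 0.605, 0.0]
wrist_force: [-4.4, 0.1, 21.8]
width: 0.0265
grasp_force: 51.8
t 9.42 tcp [ 0.5666 -0.3278  0.2335] yaw 1.3003 zaxis [ 0.003 -0.004 -1.   ] F [-4.4  0.1 21.8] w 0.0265 g 51.8
shift cm [ 0.   -0.48  0.65] turn 0.08 per4.17 rows 0.2
```

```bash
g(){ python3 -c "
from workcell import bot
o=bot.get_obs();import numpy as np;print(round(o['time'],2),np.round(o['eef_pos'],4),np.round(o['wrist_force'],1))"; }
python3 -m creep '[{"gripper":2,"x":0,"y":0,"z":-0.4,"turn":0},{"gripper":2,"x":0,"y":0,"z":0,"turn":0}]' >/dev/null; g
python3 -m creep '[{"gripper":2,"x":-0.1,"y":0,"z":0,"turn":0},{"gripper":2,"x":0,"y":0,"z":0,"turn":0}]'>/dev/null; g
python3 -m creep '[{"gripper":2,"x":-0.1,"y":0,"z":0,"turn":0},{"gripper":2,"x":0,"y":0,"z":0,"turn":0}]'>/dev/null; g
python3 -m creep '[{"gripper":2,"x":-0.1,"y":0,"z":0,"turn":0},{"gripper":2,"x":0,"y":0,"z":0,"turn":0}]'>/dev/null; g
```

```text
9.58 [ 0.5659 -0.3267  0.2345] [-0.7 -1.1  7.9]
9.75 [ 0.5659 -0.3277  0.2344] [-1.   0.4  8.1]
9.92 [ 0.5657 -0.3283  0.2343] [-0.5  0.7  7.8]
10.08 [ 0.5655 -0.3289  0.2342] [0.5 1.5 8.4]
```

```bash
g(){ python3 -c "
from workcell import bot
o=bot.get_obs();import numpy as np;print(round(o['time'],2),np.round(o['eef_pos'],4),np.round(o['wrist_force'],1))"; }
python3 -m creep '[{"gripper":2,"x":0.3,"y":0,"z":0,"turn":0},{"gripper":2,"x":0,"y":0,"z":0,"turn":0}]' >/dev/null; g
python3 -m creep '[{"gripper":2,"x":0.1,"y":0,"z":0,"turn":0},{"gripper":2,"x":0,"y":0,"z":0,"turn":0}]'>/dev/null; g
python3 -m creep '[{"gripper":2,"x":0.1,"y":0,"z":0,"turn":0},{"gripper":2,"x":0,"y":0,"z":0,"turn":0}]'>/dev/null; g
python3 -m creep '[{"gripper":2,"x":0.1,"y":0,"z":0,"turn":0},{"gripper":2,"x":0,"y":0,"z":0,"turn":0}]'>/dev/null; g
python3 - <<'E'
from h import *
I={n:imaging.get_image(n)[:,:,::-1] for n in("scene","top")}
cv2.imwrite("pics/s7.png",I["scene"]);cv2.imwrite("pics/t7.png",I["top"])
E
```

```text
10.25 [ 0.5662 -0.3265  0.2344] [-1.7 -1.1  7.5]
10.42 [ 0.5663 -0.3262  0.2344] [-1.7 -1.4  8.7]
10.58 [ 0.5664 -0.3256  0.2345] [-1.  -1.9  7.8]
10.75 [ 0.5666 -0.325   0.2345] [-1.8 -1.7  9.2]
```

Run:
```python
from h import *
s=cv2.imread("pics/s7.png");t=cv2.imread("pics/t7.png");s0=cv2.imread("pics/s4.png");t0=cv2.imread("pics/t4.png")
mosaic([(s,(178,218,140,190),8,(0,0)),(t,(478,518,220,260),10,(330,0)),(s0,(185,250,150,190),5,(0,405)),(t0,(475,515,220,260),4.5,(340,410)),(t0,(470,510,262,302),4.5,(530,410))],"pics/m7.png")
```

```text
(no output)
```

View pics/m7.png

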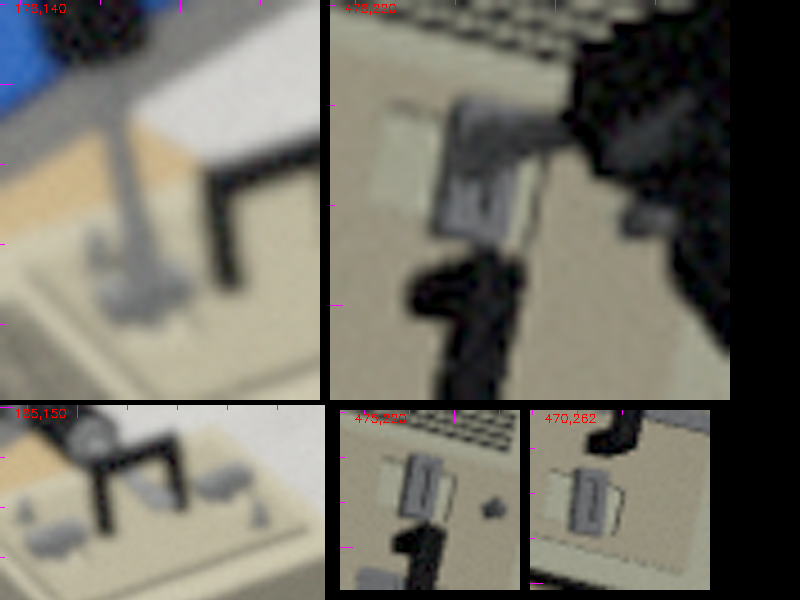

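Run:
```python
from h import *
P=np.array([.5634,-.3266,.1045]);M=tcp()[1]
for n in("top","scene"):
    print(n,proj(n,P),"per mm toolx",(proj(n,P+M[:,0]*1e-3)-proj(n,P)),"tooly",(proj(n,P+M[:,1]*1e-3)-proj(n,P)))
a1=P-np.array([.079,-.0221,0]); print(proj("top",a1),proj("scene",a1))
# templates: blob of tip via diff between s7 and s4
for v,a,b,box in(("scene","s7","s4",(180,212,155,185)),("top","t7","t4",(484,502,226,248))):
    d=cv2.absdiff(cv2.imread(f"pics/{a}.png"),cv2.imread(f"pics/{b}.png")).sum(2)
    x0,x1,y0,y1=box; print(v,box); print(np.array2string((d[y0:y1,x0:x1]//8),max_line_width=200))
```

```text
top [[493.31222689 235.67044408]] per mm toolx [[-0.54752954 -0.14138868]] tooly [[ 0.11716738 -0.54815612]]
scene [[196.45960617 175.58221679]] per mm toolx [[0.2050227  0.20017793]] tooly [[-0.42278088  0.14356176]]
[[483.393663   281.09863458]] [[230.14952762 164.13360701]]
scene (180, 212, 155, 185)
[[ 1  0  0  1  1  0  1  2  1  3  3  7 14 26 41 54 58 58 57 48 42 38 37 39 39 40 41 42 29 13  5  1]
 [ 0  1  0  0  0  0  0  0  1  1  4  6  5 16 34 47 55 54 48 41 37 38 38 35 37 38 40 42 33 16  7  6]
 [ 0  0  1  0  0  0  0  0  1  2  7 11 10  4 22 37 49 51 42 36 34 38 36 29 28 31 38 40 33 23 12 10]
 [ 1  0  0  1  0  0  0  0  0  2  7 14 15  9  6 23 38 44 42 34 29 33 33 27 26 26 31 37 34 23 15 11]
 [ 2  0  0  0  1  1  0  1  0  2  7 14 19 16  8  9 25 38 38 33 30 30 30 25 26 22 25 26 23 16 10  6]
 [ 1  1  0  0  0  0  0  0  2  0  5 12 19 21 15  2 13 27 36 34 33 32 26 23 20 16 15 13  8  4  5  1]
 [ 0  1  0  0  0  0  0  0  1  2  3 10 18 20 19  7  3 13 23 30 35 32 26 16 10  9  6  4  3  5  0  2]
 [ 0  0  0  2  2  0  0  0  0  1  2 10 16 21 20 13  3  3 11 19 25 30 26 16  6  1  1  3  2  5  2  4]
 [ 
[... 2755 characters left out ...]
28 23 24  1  8]
 [ 0  0  1  0  0  0  7 15 15 14  0 12 10  9 11 21 14  1]
 [ 0  0  0  1  1  0  7 17 18 11  0  3  3  1  7  9 11  1]
 [ 1  0  0  1  1  0  2  9  5  4  0  1  0  0 10  1 10  0]
 [ 1  0  1  2  0  0  0  1  1  0  0  0  1  0 15  9  6  0]
 [ 0  0  1  1  2  0  0  0  0  0  0  0  0  1 19 17  3  1]
 [ 1  0  1  0  3  0  1  1  0  1  0  0  1  1 14 17  1  0]
 [ 1  0  1  0  0  0  0  0  0  0  0  0  1  6  7 12  0  0]
 [ 1  2  0  0  1  1  1  1  0  1  0  1  1 13  4  8  2  0]
 [ 0  1  0  0  1  0  1  0  7  4  1  0  1 12 11  0  1  0]
 [ 1  1  1  0  2 10  7  4  5  4  1  2  1  3  4  0  3  2]
 [ 1  2  5 12  5 12  6  8  0  3  1  4  1  3 15  1  0  0]
 [ 1  4 14 14  8  5  0  2  1  3  0  1  1  9 25  0  0  0]]
```

m7: the blade tip (top ≈(491,235)) stands about 2 px left of and above the slot centre (top ≈(493.3,236.5)). That is about -4.5 mm in tool x and -2.3 mm in tool y.

```bash
cat > g.py <<'E'
from workcell import bot
import numpy as np
o=bot.get_obs();print(round(o['time'],2),np.round(o['eef_pos'],4),"F",np.round(o['wrist_force'],1),"M",np.round(o['moment'],2))
E
python3 -m creep '[{"gripper":2,"x":0,"y":0,"z":-0.4,"turn":0},{"gripper":2,"x":-0.35,"y":-0.25,"z":0,"turn":0},{"gripper":2,"x":0,"y":0,"z":0.4,"turn":0},{"gripper":2,"x":0,"y":0,"z":0,"turn":0}]' >/dev/null; python3 g.py
python3 -m creep '[{"gripper":2,"x":-0.1,"y":0,"z":0.05,"turn":0},{"gripper":2,"x":0,"y":0,"z":0,"turn":0}]'>/dev/null; python3 g.py
python3 -m creep '[{"gripper":2,"x":-0.1,"y":0,"z":0.0,"turn":0},{"gripper":2,"x":0,"y":0,"z":0,"turn":0}]'>/dev/null; python3 g.py
python3 -m creep '[{"gripper":2,"x":-0.1,"y":0,"z":0.0,"turn":0},{"gripper":2,"x":0,"y":0,"z":0,"turn":0}]'>/dev/null; python3 g.py
```

```text
11.18 [ 0.563  -0.3271  0.2342] F [-1.6 -0.6 10. ] M [0.07 0.69 0.05]
11.35 [ 0.5629 -0.3278  0.2341] F [-2.1  0.6 12.2] M [0.31 0.78 0.07]
11.52 [ 0.5627 -0.3283  0.2341] F [-2.9  1.3 11.2] M [0.43 0.74 0.06]
11.68 [ 0.5625 -0.3289  0.234 ] F [-3.2  1.  11.3] M [0.61 0.76 0.05]
```

Run:
```python
from h import *
I=imaging.get_image("top")[:,:,::-1];cv2.imwrite("pics/t8.png",I);J=imaging.get_image("scene")[:,:,::-1];cv2.imwrite("pics/s8.png",J)
g=lambda f:cv2.cvtColor(cv2.imread(f),cv2.COLOR_BGR2GRAY)
for f,b in(("pics/t4.png",(486,502,228,247)),("pics/t8.png",(486,502,228,247)),("pics/t4.png",(476,492,272,291))):
    x0,x1,y0,y1=b; print(f,b); print(np.array2string(g(f)[y0:y1,x0:x1],max_line_width=200))
for f in("pics/s4.png","pics/s8.png"):
    print(f,"188..206,166..184");print(np.array2string(g(f)[166:184,188:206],max_line_width=200))
```

```text
pics/t4.png (486, 502, 228, 247)
[[114 110 111 112 116 117 119 120 120 122 125 126 127 126 129 126]
 [112 113 113 113  90  89  95 101 104 113 112 118 123 121 125 126]
 [ 90 103 110 100  53  52  76  84  77  92  91 101 111 116 117 122]
 [ 87  97  89  76  34  58  80  78  72  72  72  75 109 115 111 114]
 [117 114 106  62  28  62  76  60  58  62  73  81 111 112 112 113]
 [121 126 126  61  31  74  71  65  42  58  74  79  95 106 112 112]
 [130 126 127  57  30  70  75  72  34  69  76  82  90  96  87 110]
 [127 126 114  47  49  72  77  74  35  72  74 109 117 107  71 107]
 [126 125 105  42  55  75  74  67  37  74  78 123 129 115  67 110]
 [129 125  93  38  65  78  75  62  42  77  85 125 128 103  78 110]
 [126 126  73  37  73  75  76  52  56  70  92 128 126  93  87 114]
 [127 126  60  34  71  76  71  42  62  76  95 128 119  78 102 112]
 [127 128  54  49  75  74  74  33  72  77 112 127 119  65 108 113]
 [114 106  45  55  77  77  77  47  75  77 112 124 102  68 112 112]
 [109  86  37  57  76  79  75  70  75  77 120 123  98  78 113 115]
 [114  90  46  49  47  50  58  66  75  83 121 121  73  94 110 
[... 4882 characters left out ...]
112 119 127 115  78  45]
 [151 139 128 126 123 115 107 101  94  94  91  92  92 101 116 118  97  65]
 [150 139 125 118 113 107 102  95  92  88  83  83  85  94 114 127 119 102]
 [153 136 112 106 101  96  93  87  83  83  82  83  91 100 125 142 141 135]
 [149 137 114  96  89  82  80  79  79  80  90  97 109 121 136 150 156 151]
 [141 140 124 104  90  81  82  85  86  89 105 126 136 134 138 151 157 159]
 [133 140 135 125 105 108 109 109 103 110 129 152 161 147 141 145 153 159]
 [138 134 139 138 134 137 143 144 139 140 149 163 165 162 154 151 154 159]
 [153 140 133 142 146 154 158 160 161 162 165 167 169 160 156 155 157 157]
 [162 151 137 136 142 151 160 162 165 166 164 164 164 161 157 157 156 158]]
```

```bash
python3 -m creep '[{"gripper":2,"x":0,"y":0,"z":-0.8,"turn":0},{"gripper":2,"x":0,"y":0,"z":0,"turn":0},{"gripper":2,"x":0,"y":0,"z":0,"turn":0}]' 110 >/dev/null; python3 g.py
python3 - <<'E'
from h import *
I=imaging.get_image("top")[:,:,::-1];cv2.imwrite("pics/t9.png",I);J=imaging.get_image("scene")[:,:,::-1];cv2.imwrite("pics/s9.png",J)
g=lambda f:cv2.cvtColor(cv2.imread(f),cv2.COLOR_BGR2GRAY)
print("486..502,228..247");print(np.array2string(g("pics/t9.png")[228:247,486:502],max_line_width=200))
print("184..204,140..180");print(np.array2string(g("pics/s9.png")[140:180,184:204],max_line_width=200))
E
```

```text
12.03 [ 0.5619 -0.3291  0.2404] F [-0.3  0.3 -1.2] M [-0.01 -0.03 -0.02]
486..502,228..247
[[113 113 115 113 113 121 121 119 124 124 125 126 130 128 127 126]
 [117 115 116 113  92  85  98 101 105 116 117 123 124 124 127 126]
 [ 94 105 111 102  55  55  78  83  80  91  89  99 113 119 118 123]
 [ 92  99  86  78  30  58  74  76  73  75  74  80 111 118 116 114]
 [119 113 103  62  28  68  77  62  59  66  75  83 116 114 114 106]
 [131 130 128  66  33  72  79  62  36  45  59  64  85  92  82  74]
 [128 131 127  59  37  72  75  68  33  34  36  33  45  44  40  34]
 [126 127 113  47  49  77  74  62  32  31  36  32  34  30  32  29]
 [130 125 105  41  60  74  76  51  32  33  29  29  28  27  29  29]
 [130 132  94  39  65  76  76  46  35  30  25  28  32  25  27  40]
 [126 130  74  34  72  77  75  38  31  33  34  31  39  56  85  93]
 [128 130  60  37  76  74  69  34  29  32  39  66  55  98 115 114]
 [128 127  57  49  76  78  72  29  53  59  93 110  66 107 112 114]
 [114 106  48  58  77  75  73  50  72  78 118 122  61 112 115 114]
 [111  88  37  58  77  76  78  71  76  77 125 110  73 113 115 112]
 [11
[... 2903 characters left out ...]
97  90  96 111 135 148 152 144 111]
 [164 159 156 151 131 107  98 103 120 130 119 105 101 101 114 129 141 147 142 117]
 [158 159 157 151 133 114 104 109 120 130 125 116 107 112 116 121 126 137 137 117]
 [151 158 158 153 140 129 126 126 128 130 127 113 109 105 105 104 113 120 129 115]
 [143 152 155 157 148 139 128 126 121 118 110 105  99 101  97  95  92 101 117 116]
 [136 142 150 154 150 139 124 115 115 107 105  98  93  86  86  80  82  91 115 127]
 [139 140 141 153 149 136 115 101 101  95  91  88  82  80  81  83  88 104 126 139]
 [152 141 134 144 147 136 115  97  86  84  82  79  76  78  89 100 104 121 137 150]
 [160 154 138 138 140 140 124 106  91  86  84  84  83  87 111 131 137 134 139 148]]
```

```bash
python3 -m creep '[{"gripper":2,"x":-0.28,"y":0,"z":0,"turn":0},{"gripper":2,"x":0,"y":0,"z":0.5,"turn":0},{"gripper":2,"x":0,"y":0,"z":0.2,"turn":0},{"gripper":2,"x":0,"y":0,"z":0.2,"turn":0},{"gripper":2,"x":0,"y":0,"z":0,"turn":0}]' >/dev/null; python3 g.py
```

```text
12.55 [ 0.5619 -0.333   0.2339] F [-3.4  0.6 14.5] M [0.12 1.1  0.01]
```

```bash
cat > e.py <<'E'
from h import *
import sys
a=imaging.get_image("top")[:,:,::-1]; cv2.imwrite(f"pics/{sys.argv[1]}.png",a)
x0,x1,y0,y1=map(int,sys.argv[2:6])
print(np.array2string(cv2.cvtColor(a,cv2.COLOR_BGR2GRAY)[y0:y1,x0:x1],max_line_width=200))
E
python3 e.py t10 487 502 230 243
```

```text
[[108 110 103  54  58  74  81  82  93  89  98 108 120 118 121]
 [101  88  78  32  58  76  74  73  76  77  77 110 112 114 114]
 [119 102  62  27  67  77  62  58  62  75  82 114 114 117 113]
 [127 129  66  33  77  76  67  41  57  75  79  97 106  96  99]
 [129 128  57  35  74  73  72  35  56  52  51  55  66  59  64]
 [128 115  48  49  76  76  75  33  41  32  34  34  30  30  31]
 [129 106  43  57  73  73  70  27  32  33  32  34  34  33  29]
 [127  94  36  66  76  76  59  30  35  31  30  29  29  25  24]
 [126  75  38  70  73  76  55  30  34  35  23  29  32  37  50]
 [128  60  32  73  74  74  44  30  36  35  43  51  75  92  95]
 [130  57  50  74  74  74  30  39  39  59  65  65 105 114 112]
 [108  48  55  78  79  76  53  64  62  98 105  61 110 114 113]
 [ 85  35  55  76  77  75  73  78  76 123 110  75 115 114 113]]
```

```bash
python3 -m creep '[{"gripper":2,"x":0,"y":0,"z":-0.5,"turn":0},{"gripper":2,"x":0.11,"y":0.05,"z":0,"turn":0},{"gripper":2,"x":0,"y":0,"z":0.3,"turn":0},{"gripper":2,"x":0,"y":0,"z":0.2,"turn":0},{"gripper":2,"x":0,"y":0,"z":0,"turn":0}]' >/dev/null; python3 g.py
```

```text
13.02 [ 0.5616 -0.3305  0.2303] F [-0.7 -0.4 -1.7] M [-0.06 -0.07  0.01]
```

It dropped into the slot. Seat it, then turn anticlockwise with a small compensation for the tip's offset.

```bash
python3 -m creep '[{"gripper":2,"x":0,"y":0,"z":0.25,"turn":0},{"gripper":2,"x":0,"y":0,"z":0,"turn":0}]' >/dev/null; python3 g.py
python3 -m creep '[{"gripper":2,"x":0.01,"y":0.04,"z":0,"turn":-7},{"gripper":2,"x":0.01,"y":0.04,"z":0,"turn":-7},{"gripper":2,"x":0.01,"y":0.04,"z":0,"turn":-7},{"gripper":2,"x":0.01,"y":0.04,"z":0,"turn":-7}]' >/dev/null; python3 g.py
python3 -m creep '[{"gripper":2,"x":0.01,"y":0.04,"z":0,"turn":-7},{"gripper":2,"x":0.01,"y":0.04,"z":0,"turn":-7},{"gripper":2,"x":0.01,"y":0.04,"z":0,"turn":-7},{"gripper":2,"x":0,"y":0,"z":0,"turn":0}]' >/dev/null; python3 g.py
```

```text
13.18 [ 0.5621 -0.3308  0.229 ] F [-0.4  0.2  0.2] M [0.2  0.15 0.03]
13.52 [ 0.5635 -0.3305  0.2291] F [-1.1  0.4  1.1] M [ 0.08  0.23 -0.07]
13.85 [ 0.5644 -0.3304  0.2291] F [-1.6  0.9  0.3] M [-0.22  0.39 -0.01]
```

```bash
python3 -m creep '[{"gripper":2,"x":0.01,"y":0.04,"z":0,"turn":-7},{"gripper":2,"x":0.01,"y":0.04,"z":0,"turn":-7},{"gripper":2,"x":0.01,"y":0.04,"z":0,"turn":-7},{"gripper":2,"x":0.01,"y":0.04,"z":0,"turn":-7}]' >/dev/null; python3 g.py
python3 -m creep '[{"gripper":2,"x":0.01,"y":0.04,"z":0,"turn":-7},{"gripper":2,"x":0.01,"y":0.04,"z":0,"turn":-7},{"gripper":2,"x":0.01,"y":0.04,"z":0,"turn":-7},{"gripper":2,"x":0,"y":0,"z":0,"turn":0}]' >/dev/null; python3 g.py
python3 go.py .562 -.3265 .23 -0.14; python3 e.py t11 486 502 228 245
```

```text
14.18 [ 0.5653 -0.3295  0.2292] F [-0.2 -2.3  0. ] M [-0.62  0.26 -0.01]
14.52 [ 0.5657 -0.3289  0.2292] F [ 0.2 -3.3 -0.1] M [-1.09  0.05 -0.02]
t 14.52 tcp [ 0.5657 -0.3289  0.2292] yaw 3.011 zaxis [ 0.    -0.002 -1.   ] F [ 0.2 -3.3 -0.1] w 0.0249 g 108.7
shift cm [ 0.39  0.19 -0.08] turn -179.46 per4.17 rows 0.1
[[114 114 114 116 115 118 121 120 123 125 124 124  80   5   6   8]
 [113 113 113 112 113 114 115 114 117 117 122 119  96   6   7   1]
 [ 92 103 109 115 113 113 112 111 116 115 113 111  88  15   4   0]
 [ 73  68  87  97 100 108 116 116 115 115 112  82  43  21  18   7]
 [ 67  48  73  79  80  79  89  92  95  95  75  36  24  25  18  19]
 [ 57  65  74  76  76  67  70  74  49  66  22  24  25  28  26  29]
 [ 47  68  74  59  58  62  64  61  29  51  22  26  25  29  38  77]
 [ 50  73  77  64  62  42  35  39  25  39  27  22  29  47  81 108]
 [ 62  72  77  77  67  33  21  32  28  25  21  29  30  61  91 113]
 [ 49  66  77  76  74  53  51  36  28  29  26  32  62  70  86 109]
 [ 50  49  47  53  64  69  73  65  48  51  42  38  76  78  93 114]
 [111 100  82  47  38  53  67  76  71  73  69  68  74  81  99 115]
 [128 128 118 106  80  60  53  50  54  70  77  78  76  81 112 112]
 [118 119 130 128 119 109 106  80  39  40  55  60  68  85 116 113]
 [116 114 120 120 117 121 128 118 107 101  75  50  68 107 114 113]
 [114 112 112 116 111 116 118 119 114 119 115  63  81 115 114 114]
 [113 113 116 112 114 115  89  94  89 114 118  82 103 115 115 113]]
```

```bash
python3 -m creep '[{"gripper":2,"x":0.01,"y":0.02,"z":0,"turn":-6},{"gripper":2,"x":0,"y":0,"z":0,"turn":0},{"gripper":2,"x":0,"y":0,"z":-1,"turn":0},{"gripper":2,"x":0,"y":0,"z":-2,"turn":0},{"gripper":2,"x":0,"y":0,"z":-1.5,"turn":0}]' >/dev/null; python3 g.py
python3 -m creep '[{"gripper":2,"x":0,"y":0,"z":0,"turn":7},{"gripper":2,"x":0,"y":0,"z":0,"turn":7},{"gripper":2,"x":0,"y":0,"z":0,"turn":7},{"gripper":2,"x":0,"y":0,"z":0,"turn":7},{"gripper":2,"x":0,"y":0,"z":0,"turn":7},{"gripper":2,"x":0,"y":0,"z":0,"turn":7},{"gripper":2,"x":0,"y":0,"z":0,"turn":7},{"gripper":2,"x":0,"y":0,"z":0,"turn":7}]' >/dev/null
python3 -m creep '[{"gripper":2,"x":0,"y":0,"z":0,"turn":7},{"gripper":2,"x":0,"y":0,"z":0,"turn":7},{"gripper":2,"x":0,"y":0,"z":0,"turn":7},{"gripper":2,"x":0,"y":0,"z":0,"turn":7},{"gripper":2,"x":0,"y":0,"z":0,"turn":7},{"gripper":2,"x":0,"y":0,"z":0,"turn":7},{"gripper":2,"x":0,"y":0,"z":0,"turn":6},{"gripper":2,"x":0,"y":0,"z":0,"turn":0}]' >/dev/null; python3 g.py
python3 - <<'E'
from h import *
d=atz("top",(483.9,281.6),.1045)-atz("top",(493.8,236.8),.1045); print(d, np.hypot(*d[:2]))
E
python3 go.py 0.4830 -0.3090 0.275 1.300; python3 e.py t12 484 502 228 245
```

```text
14.98 [ 0.566  -0.3255  0.2756] F [ 0.6  0.4 -0.8] M [-0.06 -0.03 -0.01]
16.32 [ 0.5663 -0.3253  0.275 ] F [-1.  -0.5 -1.2] M [0.01 0.   0.01]
[-0.07787922  0.02200463  0.        ] 0.08092822212331634
t 16.32 tcp [ 0.5663 -0.3253  0.275 ] yaw 1.2941 zaxis [ 0.001  0.002 -1.   ] F [-1.  -0.5 -1.2] w 0.0254 g 108.7
shift cm [-0.71 -8.46 -0.  ] turn -0.34 per4.17 rows 2.0
[[114 114 114 114 116 115 114 117 119 122 124 125 125 126 103  90  58  62]
 [113 116 115 111 114 113 114 113 111 114 116 118 118 116  56  29  30  29]
 [ 90  86  92 104 111 113 116 114 116 111 115 112 113  98  31  34  33  31]
 [106  97  73  84  83  92  92 107 112 114 113 115 113  80  32  35  28  27]
 [128 119  62  61  64  74  66  80  83  89  93 110 113  57  31  31  22  25]
 [126  91  43  61  71  74  70  70  62  67  64  82  83  42  32  31  32  40]
 [126  75  40  68  75  68  55  65  76  71  70  70  63  38  36  34  52  80]
 [127  75  48  71  78  66  50  61  55  54  68  66  75  61  60  60  75 101]
 [117  58  57  75  76  74  66  71  62  63  62  48  61  55  77  77  80 107]
 [ 92  45  56  73  80  76  79  73  73  73  70  58  64  42  75  79  85 109]
 [ 97  55  43  51  53  65  74  74  76  77  76  75  63  42  75  79  92 114]
 [122 107  99  81  51  49  52  53  67  63  76  77  72  67  76  83 101 112]
 [123 127 129 121 105 104  84  78  53  37  52  52  69  78  78  80 104 115]
 [117 122 116 122 127 127 119 118 106 102  79  40  48  49  61  95 113 114]
 [112 116 113 112 116 119 113 121 128 129 119 103 100  56  65 109 114 114]
 [113 115 115 117 112 117 111 115 117 116 110 121 122  71  86 112 114 110]
 [113 118 115 116 115 115 113 117  91  92  88 115 115  85 107 113 114 112]]
```

Run:
```python
from h import *
o,M,p=tcp()
tip=atz("top",(497.9,231.1),p[2]-.1297); s=atz("top",(483.75,281.6),.1045)
print("tip in tool mm",M.T@(tip-p)*1e3,"shift cm",M.T@(s-tip)*100)
```

```text
tip in tool mm [  3.87019656  -1.77454104 129.7048724 ] shift cm [-0.63976108 -8.34519504  4.06676623]
```

```bash
python3 -m creep '[{"gripper":2,"x":-0.2,"y":-2.8,"z":0,"turn":0},{"gripper":2,"x":-0.2,"y":-2.8,"z":0,"turn":0},{"gripper":2,"x":-0.2,"y":-2.75,"z":0,"turn":0},{"gripper":2,"x":0,"y":0,"z":1.5,"turn":-0.3},{"gripper":2,"x":0,"y":0,"z":1.9,"turn":0},{"gripper":2,"x":0,"y":0,"z":0,"turn":0},{"gripper":2,"x":0,"y":0,"z":0,"turn":0}]' >/dev/null; python3 g.py;  python3 e.py t13 476 496 272 291
```

```text
16.95 [ 0.4834 -0.3099  0.2401] F [ 0.7  0.1 -0.4] M [-0.01  0.02  0.02]
[[115 117 115 121 120 115 115 111  90  81  81 109 113 115 113 115 115 114 116 115]
 [118 120 115 117 119 117 115 114 116 118 116 116 117 117 116 118 120 115 118 116]
 [117 117 116 117 102 103 109 115 119 119 117 118 117 118 117 118 114 116 115 117]
 [ 99 112 115  83  45  65  83  80  86  86  94 108 114 120 115 117 116 116 116 116]
 [114  81  90  73  37  64  78  79  78  76  80  92 116 115 117 116 117 119 117 113]
 [129 133 130  79  33  67  65  61  62  69  77  91 114 113 116 119 119 118 117 115]
 [129 134 132  81  42  70  79  76  48  69  80  74  80 113 117 115 119 115 118 108]
 [133 130 115  67  42  70  76  76  43  69  66  48  69  56  94 114 111 115 114 105]
 [132 130 114  63  52  77  78  77  46  33  30  34  31  42  47  52  51  49  35  27]
 [129 133 111  62  52  74  73  62  34  31  32  32  32  30  31  32  32  33  34  19]
 [130 130 102  46  53  73  78  64  39  31  33  34  34  33  28  34  29  29  30  20]
 [130 131 100  49  65  79  76  68  40  34  30  33  29  32  25  27  31  27  28  16]
 [129 133  86  35  62  79  74  56  37  32  35  30  32  41  32  38  43  42  42  41]
 [130 128  90  40  66  76  80  50  32  38  37  51  60  71  74  95 116 116 118 110]
 [119 131  87  39  66  76  76  50  59  63  63  96  48 107 116 117 113 116 116 117]
 [113 114  74  41  69  79  78  77  77  76 102 101  66 115 117 116 116 117 117 116]
 [118 117  77  46  71  80  73  74  76  77 110 100  84 114 118 115 117 119 117 116]
 [120 118 103  90  72  68  62  63  67  77 100  74 110 115 114 115 111 115 119 117]
 [115 114 114 116 120 118 117 101  94  98 112 117 116 118 118 117 115 116 117 114]]
```

```bash
python3 -m creep '[{"gripper":2,"x":-0.04,"y":0.1,"z":0,"turn":0},{"gripper":2,"x":0,"y":0,"z":0.4,"turn":0},{"gripper":2,"x":0,"y":0,"z":0.3,"turn":0},{"gripper":2,"x":0,"y":0,"z":0.3,"turn":0},{"gripper":2,"x":0,"y":0,"z":0,"turn":0}]' >/dev/null; python3 g.py
```

```text
17.42 [ 0.4861 -0.3126  0.2336] F [-4.9  1.  20.7] M [0.35 1.3  0.01]
```

```bash
python3 -m creep '[{"gripper":2,"x":0,"y":0,"z":-0.35,"turn":0},{"gripper":2,"x":0,"y":0,"z":0,"turn":0}]' >/dev/null; python3 g.py;  python3 e.py t14 476 496 272 291
```

```text
17.58 [ 0.4853 -0.3116  0.2348] F [-0.8 -0.2  4.8] M [-0.19  0.01 -0.03]
[[118 119 119 118 118 116 114 119  90  81  81 110 110 115 113 113 113 113 120 116]
 [120 116 119 117 117 119 117 116 117 115 117 116 117 117 117 119 118 119 119 117]
 [119 117 118 115 100 102 109 114 114 114 116 119 115 114 116 118 116 116 115 117]
 [ 98 112 117  82  40  67  77  78  83  87  97 104 114 118 117 116 119 116 115 115]
 [116  82  91  74  35  65  80  78  80  77  76  93 113 118 116 117 114 116 116 115]
 [131 131 128  83  32  64  67  64  62  71  74  94 112 116 116 116 115 115 115 109]
 [131 130 131  83  40  73  75  76  44  66  60  61  50  72 104 114 113 114 112 108]
 [131 133 113  60  34  72  77  80  39  38  36  28  32  32  48  58  32  32  34  33]
 [131 130 113  63  52  75  76  77  46  36  36  31  32  30  33  34  33  31  33  19]
 [128 130 114  66  48  71  77  61  39  32  32  30  34  34  32  28  32  31  29  21]
 [131 130 100  48  53  75  78  62  36  33  32  30  29  26  32  29  22  25  26  15]
 [131 132 101  50  62  77  74  64  41  33  32  26  33  39  49  39  44  43  57  50]
 [130 129  91  35  63  77  71  50  46  40  39  35  47  75  90 119 112 116 118 108]
 [128 131  87  38  67  76  73  47  60  73  76 101  54 114 117 117 116 117 117 116]
 [124 132  86  38  66  79  77  52  62  76 103 124  53 105 118 117 116 116 115 115]
 [109 116  72  40  71  81  79  75  79  76 101 102  64 115 115 116 117 119 115 115]
 [117 115  75  50  68  76  73  77  72  75 112  99  85 114 116 115 116 115 116 114]
 [119 117 102  89  76  66  60  67  61  77 102  73 112 115 118 117 115 116 118 116]
 [117 114 116 114 118 118 116 100  95  94 117 117 117 118 118 115 115 115 115 118]]
```

```bash
python3 -m creep '[{"gripper":2,"x":0,"y":0,"z":-0.2,"turn":0},{"gripper":2,"x":0.16,"y":-0.07,"z":0,"turn":0},{"gripper":2,"x":0,"y":0,"z":0.3,"turn":0},{"gripper":2,"x":0,"y":0,"z":0,"turn":0}]' >/dev/null; python3 g.py
python3 -m creep '[{"gripper":2,"x":0,"y":0,"z":0.15,"turn":0},{"gripper":2,"x":0,"y":0,"z":0,"turn":0}]' >/dev/null; python3 g.py;python3 e.py t15 476 496 276 289
```

```text
17.97 [ 0.4837 -0.309   0.2317] F [ 0.3  0.3 -1.6] M [ 0.11 -0.03  0.03]
18.13 [ 0.484  -0.3092  0.2306] F [-0.1  0.2 -0.5] M [ 0.24 -0.04  0.  ]
[[114  81  90  73  38  61  79  78  78  76  73  93 113 115 119 118 117 115  22   0]
 [130 131 131  80  32  66  69  64  63  71  73  95 112 115 123 114 116 117  22   6]
 [131 128 130  78  41  71  75  77  44  69  77  71  83 110 115 115 118 110   1   1]
 [129 130 114  66  40  70  78  59  32  47  62  71 115  71  97 114 113  79   2   5]
 [134 132 118  60  56  75  70  44  31  33  40  29  47  35  33  33  33  18   4   3]
 [131 132 113  65  51  77  60  42  34  33  35  34  33  32  34  32  34   8   8   9]
 [134 132 103  44  54  71  55  36  33  31  33  34  34  34  33  31  30   0   0   5]
 [134 130  97  50  64  79  54  35  30  28  28  29  28  27  28  28  29   9   5   0]
 [130 133  90  35  61  77  46  36  29  28  33  44  31  37  40  59  55  47  13   3]
 [130 132  87  39  68  70  45  33  31  46  66  94  49 110 117 118 116 116  56   2]
 [124 130  86  38  68  79  76  53  49  62  97 124  54 107 113 118 116 118 108  10]
 [113 118  74  45  68  82  78  76  75  75 102 104  67 116 117 117 117 118 113  60]
 [119 119  74  46  69  76  75  77  77  80 112 101  86 117 116 115 117 115 115 107]]
```

In the slot, no force. Seat and turn as before.

```bash
python3 -m creep '[{"gripper":2,"x":0,"y":0,"z":0.15,"turn":0},{"gripper":2,"x":0.01,"y":0.04,"z":0,"turn":-7},{"gripper":2,"x":0.01,"y":0.04,"z":0,"turn":-7},{"gripper":2,"x":0.01,"y":0.04,"z":0,"turn":-7},{"gripper":2,"x":0.01,"y":0.04,"z":0,"turn":-7},{"gripper":2,"x":0.01,"y":0.04,"z":0,"turn":-7}]' >/dev/null; python3 g.py
python3 -m creep '[{"gripper":2,"x":0.01,"y":0.04,"z":0,"turn":-7},{"gripper":2,"x":0.01,"y":0.04,"z":0,"turn":-7},{"gripper":2,"x":0.01,"y":0.04,"z":0,"turn":-7},{"gripper":2,"x":0.01,"y":0.04,"z":0,"turn":-7},{"gripper":2,"x":0.01,"y":0.04,"z":0,"turn":-7}]' >/dev/null; python3 g.py
python3 -m creep '[{"gripper":2,"x":0.01,"y":0.04,"z":0,"turn":-7},{"gripper":2,"x":0.01,"y":0.04,"z":0,"turn":-7},{"gripper":2,"x":0.01,"y":0.04,"z":0,"turn":-7},{"gripper":2,"x":0.01,"y":0.04,"z":0,"turn":-7},{"gripper":2,"x":0.01,"y":0.04,"z":0,"turn":-6},{"gripper":2,"x":0,"y":0,"z":0,"turn":0}]' >/dev/null; python3 g.py
python3 -m creep '[{"gripper":2,"x":0,"y":0,"z":-1,"turn":0},{"gripper":2,"x":0,"y":0,"z":-2.5,"turn":0},{"gripper":2,"x":0,"y":0,"z":-3.5,"turn":0}]' >/dev/null; python3 g.py
python3 e.py t16 474 496 272 291; python3 go.py .642 .0165 .27 2.88
```

```text
18.68 [ 0.486  -0.3089  0.2296] F [-1.2  1.1 -1.7] M [ 0.34  0.22 -0.11]
19.1 [ 0.4871 -0.3079  0.2296] F [ 0.4  0.6 -1. ] M [ 0.05  0.26 -0.01]
19.6 [ 0.4875 -0.3064  0.2296] F [-0.4 -1.1 -1. ] M [-0.35  0.16 -0.04]
19.85 [ 0.4864 -0.305   0.2989] F [ 0.2 -0.4 -1.1] M [-0.07  0.01  0.01]
[[115 116 115 112 116 114 116 115 114 109  87  78  78 108 113 113 111 114 115 112 115 111]
 [112 116 117 115 116 119 117 113 115 112 113 114 117 115 115 115 114 117 114 113 114 110]
 [114 117 117 114 116 118 113 114 113 112 117 115 116 116 116 114 115 111 114 115 116 110]
 [ 77  83  94 111 112 114 116 112 112 110 116 114 117 115 114 114 114 114 111 116 115 106]
 [125 128 112  81  88  88  99 111 113 116 116 116 115 116 114 115 112 115 113 113 114 109]
 [131 118  76  60  80 101 108  75  92  81  98 112 115 114 113 114 112 114 114 113 111 103]
 [130  97  39  60  74  74  72  82 106  94 100  70  98  89  80 111 115 116 111 115 110  71]
 [130  98  39  61  77  74  78  73  74  75  85  86 111 103 120  70  95 113 111  61  35  36]
 [126  87  47  69  73  65  50  55  54  68  72  72  73  76  82  64  94 111  25  22 
[... 392 characters left out ...]
13 101  71  48  62  61  71  74  76  77  79  80 105 114 115 113 112 114]
 [110 111 121 127 127 126 129 128 110  67  67  59  62  73  72  78 106 115 116 112 115 112]
 [115 113 107 114 114 113 123 130 127 127 129 127 109  63  44  95 116 115 115 114 111 112]
 [115 116 117 115 113 115 112 112 117 113 125 124 127 100  81 117 115 116 110 114 112 113]
 [114 116 120 115 117 115 115 114 116 116 115 111 113  75 109 114 113 113 114 112 115 114]
 [103 118 114 114 114 117 114 117 114 114 115 113 112 117 112 113 114 115 117 114 114 116]]
t 19.9 tcp [ 0.4906 -0.3058  0.3077] yaw 3.1186 zaxis [ 0.007 -0.003 -1.   ] F [ 3.7 -1.1  4.2] w 0.0249 g 108.9
shift cm [-14.37  32.59   3.76] turn 13.67 per4.17 rows 8.6
```

```bash
python3 -m creep '[{"gripper":2,"x":0,"y":0,"z":0,"turn":7},{"gripper":2,"x":0,"y":0,"z":0,"turn":6.7},{"gripper":2,"x":0,"y":0,"z":0,"turn":0}]' >/dev/null; python3 go.py .645 .018 .305 2.88
```

```text
t 20.15 tcp [ 0.4883 -0.3055  0.301 ] yaw 2.8756 zaxis [ 0.001 -0.001 -1.   ] F [-0.5  0.4 -1.7] w 0.0252 g 109.0
shift cm [-6.62 35.33 -0.43] turn -0.25 per4.17 rows 8.6
```

```bash
python3 -m creep '[{"gripper":2,"x":-0.4,"y":2,"z":0,"turn":0},{"gripper":2,"x":-0.7,"y":3.8,"z":0,"turn":0},{"gripper":2,"x":-0.7,"y":3.8,"z":0,"turn":0},{"gripper":2,"x":-0.7,"y":3.8,"z":0,"turn":0},{"gripper":2,"x":-0.7,"y":3.8,"z":0,"turn":0},{"gripper":2,"x":-0.7,"y":3.8,"z":0,"turn":0},{"gripper":2,"x":-0.7,"y":3.8,"z":0,"turn":0},{"gripper":2,"x":-0.7,"y":3.8,"z":0,"turn":0}]' >/dev/null
python3 -m creep '[{"gripper":2,"x":-0.7,"y":3.8,"z":0,"turn":0},{"gripper":2,"x":-0.6,"y":2.8,"z":0,"turn":0},{"gripper":2,"x":0,"y":0,"z":0,"turn":0},{"gripper":2,"x":0,"y":0,"z":0,"turn":0}]' >/dev/null
python3 go.py .645 .018 .225 2.88
python3 - <<'E'
from h import *
for n in("top","scene"): cv2.imwrite(f"pics/{n}17.png",imaging.get_image(n)[:,:,::-1])
o,M,p=tcp(); t=p+M@np.array([3.9,-1.8,129.7])/1e3; h=np.array([.6409,.0173,.078])
print("pred tip",t,proj("top",t),proj("scene",t),"hole",proj("top",h),proj("scene",h))
g=cv2.cvtColor(cv2.imread("pics/top17.png"),cv2.COLOR_BGR2GRAY); print(np.array2string(g[188:208,286:308],max_line_width=200))
E
```

```text
t 21.15 tcp [0.642  0.0205 0.3   ] yaw 2.888 zaxis [ 0.     0.001 -1.   ] F [-0.3 -0.7 -0.7] w 0.0253 g 109.0
shift cm [-0.35 -0.18  7.5 ] turn 0.46 per4.17 rows 1.8
pred tip [0.63746638 0.01572331 0.16993683] [[295.97880803 189.01141876]] [[293.01382373 227.35289573]] hole [[296.37567026 198.39077191]] [[293.97278815 269.48654901]]
[[ 36  38  42  39  40  43  45  45  47  51  47  50  52  53  51  53  59  54  54  59  59  57]
 [ 34  39  39  38  43  44  45  44  46  45  46  45  49  51  51  55  54  54  54  51  57  58]
 [ 31  33  37  40  38  43  43  44  49  49  48  48  50  50  50  54  53  51  55  57  55  60]
 [ 28  31  35  39  37  41  42  46  47  45  45  48  47  49  53  50  53  53  57  54  57  59]
 [ 31  31  35  35  40  37  42  43  43  45  48  47  49  49  53  53  52  57  51  55  58  56]
 [ 29  25  32  35  36  39  39  42  45  44  47  49  47  47  53  50  51  53  54  54  52  58]
 [ 29  29  34  35  33  38  44  41  46  39  44  47  44  49  51  52  52  51  52  52  55  53]
 [ 22  30  32  35  26  35  40  41  42  40  47  47  48  50  48  52  51  53  52  55  57  54]
 [ 29  25  30  30  36  35  36  41  41
[... 355 characters left out ...]
4  33  39  36  44  41  42  43  45  45  53  48  53  52  52  53]
 [ 84  29  23  25  32  31  34  32  35  41  41  44  41  46  44  45  51  47  53  51  53  53]
 [ 99  42  25  23  26  26  32  33  34  39  39  37  42  44  45  48  48  50  51  53  49  53]
 [101  91  34  21  27  34  28  38  37  39  37  38  40  45  46  46  45  49  51  48  51  55]
 [101 101  45  24  23  28  28  31  34  37  37  37  42  42  39  44  45  45  49  50  48  51]
 [100 101  90  33  20  22  26  33  32  36  35  36  40  38  46  46  46  43  48  49  52  51]
 [ 97 100 100  56  24  21  27  29  29  33  38  37  42  38  42  44  45  47  47  47  51  51]
 [ 96  99  99  86  37  25  25  27  28  36  35  36  40  40  41  44  48  46  47  44  44  48]]
```

Run:
```python
from h import *
a=cv2.imread("pics/scene17.png").astype(int);b=cv2.imread("pics/scene0.png").astype(int)
d=abs(a-b).sum(2)//8
print("cols280..306 rows 200..240");print(np.array2string(d[200:240,280:306],max_line_width=200))
```

```text
cols280..306 rows 200..240
[[ 6 19 32 ...  3  2  3]
 [ 0  7 16 ...  3  3  4]
 [ 3  0  1 ...  2  2  3]
 ...
 [ 1  2  3 ...  1  3  2]
 [ 1  2  3 ...  2  3  3]
 [ 1  2  2 ...  2  2  1]]
```

Run:
```python
from h import *
a=cv2.imread("pics/scene17.png").astype(int);b=cv2.imread("pics/scene0.png").astype(int)
d=abs(a-b).sum(2)
for r in range(196,236,2):
    w=d[r,278:312].astype(float); w[w<60]=0
    k=np.flatnonzero(w); print(r,(278+k[0],278+k[-1], round(278+(w*np.arange(34)).sum()/w.sum(),1)) if len(k) else None)
o,M,p=tcp(); t=p+M@np.array([3.9,-1.8,129.7])/1e3
print(proj("scene",t+np.array([0,0,.05])), "d/mm x,y,z",[np.round(proj("scene",t+e)-proj("scene",t),2)[0] for e in np.eye(3)*1e-3])
```

```text
196 (np.int64(278), np.int64(296), np.float64(287.0))
198 (np.int64(279), np.int64(295), np.float64(286.9))
200 (np.int64(281), np.int64(292), np.float64(286.6))
202 (np.int64(284), np.int64(292), np.float64(288.3))
204 (np.int64(287), np.int64(291), np.float64(289.1))
206 (np.int64(287), np.int64(292), np.float64(289.4))
208 (np.int64(287), np.int64(292), np.float64(289.7))
210 (np.int64(288), np.int64(292), np.float64(290.1))
212 (np.int64(288), np.int64(293), np.float64(290.5))
214 (np.int64(289), np.int64(293), np.float64(291.1))
216 (np.int64(289), np.int64(294), np.float64(291.3))
218 (np.int64(289), np.int64(292), np.float64(290.5))
220 (np.int64(290), np.int64(291), np.float64(290.5))
222 (np.int64(290), np.int64(294), np.float64(292.1))
224 (np.int64(291), np.int64(295), np.float64(292.8))
226 (np.int64(291), np.int64(295), np.float64(293.2))
228 (np.int64(293), np.int64(295), np.float64(294.0))
230 None
232 None
234 None
[[292.09862973 203.08664336]] d/mm x,y,z [array([-0.39,  0.28]), array([0.44, 0.22]), array([-0.02, -0.47])]
```

Run:
```python
from h import *
o,M,p=tcp()
for uv in((293.6+1.7,228.3),(293.6+1.7,229.3)):
    t=atz("scene",uv,.171); print(t,"tool mm",M.T@(t-p)*1e3,"to hole, tool mm",M.T@(np.array([.6409,.0173,.171])-t)*1e3)
# shoulder estimate
print(o["joint_positions"])
# refine blade axis: centre by half max per row
a=cv2.imread("pics/scene17.png").astype(int);b=cv2.imread("pics/scene0.png").astype(int)
d=abs(a-b).sum(2)
print(np.array2string(d[202:232:2,284:300],max_line_width=200))
```

```text
[0.63810115 0.02143676 0.171     ] tool mm [  4.75147298   3.88399086 128.63038941] to hole, tool mm [-3.76586279e+00 -3.28094650e+00  2.96428834e-03]
[0.64022052 0.02326423 0.171     ] tool mm [  3.17145679   6.19372685 128.6273308 ] to hole, tool mm [-2.18584661 -5.59068249  0.00602289]
[ 0.44414685  0.61820516 -0.83547073  1.47465571  0.46967393  1.25782414
  0.86695785]
[[ 62  85 158 266 317 330 269 168  62   4  11  19  28  22  11  28]
 [ 18   7  33 114 212 231 207 144  49   7  26  20  25  28  23  16]
 [ 19  15  15  88 164 221 209 155  74  13  11  19  23  32  21  27]
 [ 20  16  13  68 157 196 195 175 123  39   5  26  14  31  20  19]
 [ 18  12   4  32 113 185 184 200 134  45   6  12   9  20  21  18]
 [ 19  23  11  19  85 154 187 204 178  85  25   3  18  12   6  12]
 [  8  30  12   2  47 140 211 242 226 161  59   2   7  12   5  18]
 [ 21  25  13  19  35 161 278 334 308 221  76  16  17  10  21  21]
 [ 27  11  21  19  12 104 184 186 107  21  11  28  17  15   6   8]
 [ 22  23  35  19   9  36  99 109  51  24  17   2   8  14  19  17]
 [  9  13  28  22  10  15  82 152 190 174  99  35   6  19  11  18]
 [ 34  19  20  20   8   5  47 139 221 231 164  73  11   2  14  30]
 [ 20  28  13  20  17  13   4  71 156 210 201 111  43   2  18  23]
 [ 23  22  12  26  15  19  14   0  19  87 128  95  26  10  10  20]
 [ 21  23  19  20  20  28  27  16  13   7   4   4   7  24  14  27]]
```

```bash
python3 -m creep '[{"gripper":2,"x":-0.35,"y":-0.3,"z":0,"turn":0.4},{"gripper":2,"x":0,"y":0,"z":3,"turn":0},{"gripper":2,"x":0,"y":0,"z":3,"turn":0},{"gripper":2,"x":0,"y":0,"z":2,"turn":0},{"gripper":2,"x":0,"y":0,"z":0,"turn":0},{"gripper":2,"x":0,"y":0,"z":0,"turn":0}]' >/dev/null; python3 g.py
python3 - <<'E'
from h import *
A=imaging.get_image("scene")[:,:,::-1];cv2.imwrite("pics/scene18.png",A);a=A.astype(int);b=cv2.imread("pics/scene0.png").astype(int)
d=abs(a-b).sum(2)
print("cols 284.., rows 240..276");print(np.array2string(d[238:276:2,282:304],max_line_width=200))
print(np.array2string(b[262:278,284:304].sum(2)//3,max_line_width=200))
t=tcp()[2]; P=np.array([.642,.0165,.09]); M=tcp()[1]
print([np.round(proj("scene",P+M[:,i]*1e-3)-proj("scene",P),3)[0] for i in range(3)], proj("scene",P)-proj("scene",P-[0,0,.012]))
E
```

```text
21.75 [0.6442 0.0121 0.2194] F [ 0.3  0.2 -0.6] M [-0.01  0.02  0.03]
cols 284.., rows 240..276
[[331 345 347 359 391 379 354 275 171  74  26   5  10  28  28  33  29  25  22  20  25  27]
 [ 37  47  84 161 230 258 227 134  48  25  28  22  23  24  31  20  21  21  29  30  25  27]
 [ 21  20  23  85 172 206 187 140  46   6  25  19  32  19  20  42  30  34  34  29  29  17]
 [ 37  24   9  55 126 185 204 171 108  26  15  21  15  33  27  17  23  34  21  21  14  32]
 [ 33  21  20  10  92 169 198 175 115  35  29  22  19  25  26  30  30  15  22  27  14  21]
 [ 18  34  20  10  67 148 194 187 144  61  14  18  24  29  29  25  33  30  29  31  17  18]
 [ 18  17  29  14  27 101 179 198 187 108  21   2  24  24  19  35  22  37  19  31  24  28]
 [ 24  21  38  21  10  91 154 187 200 124  43   3  20  29  34  24  23  28  37  22  23  26]
 [ 29  23  18  17   6  57 134 192 176 139  76  16  16  31  20  22  25  20  23  37  36  19]
 [ 32  29  15  14  21  15  98 165 171 146  84  32  24  20  24  34  34  21  35  24  23  24]
 [ 24  26  23  20  16   4  47 116 137 107  58  18   6  17  22  15  16  22  16  28  26  38]
 [ 
[... 1454 characters left out ...]
4 123 125 125 123]
 [122 120 117 101  85  73  74  76  81  82  79  83  86 102 120 127 125 127 125 125]
 [124 124 127 114 105  92  88  81  85  88  93  96 106 115 122 123 127 125 127 126]
 [126 128 130 127 122 116 110 107 104 106 110 116 120 125 127 129 124 126 123 122]
 [129 131 128 129 129 124 123 123 123 119 124 126 126 127 126 128 127 126 122 125]
 [129 131 130 132 130 129 128 134 129 129 128 128 127 128 128 128 125 122 122 119]
 [128 126 132 130 130 128 128 130 132 129 131 129 125 127 124 124 123 120 118 117]
 [130 130 129 130 129 131 131 130 127 128 127 127 127 124 121 120 120 117 116 109]]
[array([ 0.467, -0.215]), array([0.312, 0.298]), array([0.017, 0.426])] [[-0.20269546 -5.0682437 ]]
```

```bash
python3 -m creep '[{"gripper":2,"x":-0.15,"y":0.58,"z":0,"turn":0},{"gripper":2,"x":0,"y":0,"z":0.7,"turn":0},{"gripper":2,"x":0,"y":0,"z":0.7,"turn":0},{"gripper":2,"x":0,"y":0,"z":0.4,"turn":0},{"gripper":2,"x":0,"y":0,"z":0,"turn":0}]' 50 >/dev/null; python3 g.py
python3 - <<'E'
from h import *
A=imaging.get_image("scene")[:,:,::-1];cv2.imwrite("pics/scene19.png",A);a=A.astype(int);b=cv2.imread("pics/scene0.png").astype(int)
d=abs(a-b).sum(2)
print("cols 282.., rows 254..278");print(np.array2string(d[254:278:2,282:304],max_line_width=200))
E
```

```text
22.22 [0.6468 0.0188 0.2005] F [ 0.   0.6 -1. ] M [-0.02 -0.01 -0.02]
cols 282.., rows 254..278
[[ 34  21  24  19  14  58 129 191 200 172 108  29  13  29  29  23  22  22  29  37  28  24]
 [ 28  21  18  29  21   5 100 150 193 177 111  38  16  27  22  29  32  17  36  20  18  29]
 [ 31  29  29  25  15   4  54 111 139 126 104  55   8  18  26  20  10  22  17  24  26  32]
 [ 27  25  26  15  25  15  14  68 117 127 117  92  25  20  13  20  29  27  26  21  21  24]
 [ 27  30  21  28  25  19   5  53 100 112 129  96  34  11  21  13  25  34  30  21  30  24]
 [ 28  15  23  15  12  19   9  38  89 117 122  98  63  11  15  31  24  18  23  21  19  26]
 [ 27  28  19  16  26  16  29   6  45  71  78  77  49  15   8  17  11  30  31  21  24  16]
 [ 28  23  24  20  26  33  18  11  17  36  53  44  36  18  31  22  21   8  25  10  21  20]
 [ 27  17  26  21  21  13  22   7   6  30  52  55  43  25  18  17  15  19  35  26  22  31]
 [ 22  20  24  31   9  31  19  21  12  33  15  27  24  14  14  20  30  31  17  28  16  23]
 [ 31  27  24  17  34  23  29  27  26  18  21  32  27  18  27  28  33  17  20  21  31  13]
 [ 20  21  17  36  13  26  27  27  42  28  17  29  19  22  26  24  22  24  25  20  32  26]]
```

```bash
python3 -m creep '[{"gripper":2,"x":0,"y":0,"z":0.7,"turn":0},{"gripper":2,"x":0,"y":0,"z":0.7,"turn":0},{"gripper":2,"x":0.1,"y":-0.05,"z":0.7,"turn":0},{"gripper":2,"x":0,"y":0,"z":0,"turn":0}]' 40 >/dev/null; python3 g.py
python3 -m creep '[{"gripper":2,"x":0.1,"y":-0.05,"z":0.7,"turn":0},{"gripper":2,"x":0.1,"y":-0.05,"z":0.7,"turn":0},{"gripper":2,"x":0,"y":0,"z":0.7,"turn":0},{"gripper":2,"x":0,"y":0,"z":0,"turn":0}]' >/dev/null; python3 g.py
```

```text
22.6 [0.6451 0.0185 0.1787] F [-0.4 -0.3 -0.7] M [ 0.02  0.06 -0.06]
22.93 [0.6431 0.0181 0.1579] F [-0.1 -0.5 -1.9] M [-0.01  0.04  0.03]
```

```bash
python3 -m creep '[{"gripper":2,"x":0.05,"y":0,"z":0.7,"turn":0},{"gripper":2,"x":0,"y":0,"z":0.6,"turn":0},{"gripper":2,"x":0,"y":0,"z":0,"turn":0}]' >/dev/null; python3 g.py
python3 -m creep '[{"gripper":2,"x":0,"y":0,"z":0.4,"turn":0},{"gripper":2,"x":0,"y":0,"z":0.4,"turn":0},{"gripper":2,"x":0,"y":0,"z":0,"turn":0}]' >/dev/null; python3 g.py
python3 -m creep '[{"gripper":2,"x":0,"y":0,"z":0.3,"turn":0},{"gripper":2,"x":0,"y":0,"z":0,"turn":0}]' >/dev/null; python3 g.py
```

```text
23.18 [0.6429 0.0184 0.1453] F [-0.9  0.2 -0.9] M [-0.09  0.07  0.03]
23.43 [0.6443 0.0189 0.1406] F [-4.6 -0.9 12. ] M [-0.36  0.96 -0.01]
23.6 [0.6447 0.0189 0.1403] F [-11.   -2.7  30.8] M [-0.9   2.49 -0.13]
```

```bash
python3 -m creep '[{"gripper":2,"x":0,"y":0,"z":-0.6,"turn":0},{"gripper":2,"x":0,"y":0,"z":0,"turn":0}]' 20 >/dev/null; python3 g.py
python3 -m creep '[{"gripper":4,"x":0,"y":0,"z":0,"turn":0},{"gripper":5.5,"x":0,"y":0,"z":0,"turn":0},{"gripper":6.5,"x":0,"y":0,"z":0,"turn":0},{"gripper":6.5,"x":0,"y":0,"z":0,"turn":0},{"gripper":6.5,"x":0,"y":0,"z":-2,"turn":0},{"gripper":6.5,"x":0,"y":0,"z":-4,"turn":0},{"gripper":6.5,"x":0,"y":0,"z":-4,"turn":0},{"gripper":6.5,"x":0,"y":0,"z":-3,"turn":0}]'
python3 - <<'E'
from h import *
print(atz("top",(488.6,259.2),.1045))
E
python3 go.py .5225 -.3155 .22 2.87
```

```text
23.77 [0.6444 0.0187 0.1432] F [-0.2 -0.2 -0.1] M [-0.03  0.13  0.04]
time: 24.43
eef_pos: [0.6443, 0.0191, 0.2746]
ee_rot: [0.001, 0.133, 0.991, 0.001]
wrist_force: [1.3, 0.9, 0.7]
width: 0.0649
grasp_force: 0.0
[ 0.52225883 -0.31579337  0.1045    ]
t 24.43 tcp [0.6443 0.0191 0.2746] yaw 2.8757 zaxis [ 0.002  0.001 -1.   ] F [1.3 0.9 0.7] w 0.0649 g 0.0
shift cm [  2.97 -35.49   5.41] turn 0.33 per4.17 rows 8.6
```

```bash
python3 -m creep '[{"gripper":6.5,"x":0.3,"y":-3.8,"z":0,"turn":0},{"gripper":6.5,"x":0.3,"y":-3.8,"z":0,"turn":0},{"gripper":6.5,"x":0.3,"y":-3.8,"z":0,"turn":0},{"gripper":6.5,"x":0.3,"y":-3.8,"z":0,"turn":0},{"gripper":6.5,"x":0.3,"y":-3.8,"z":0,"turn":0},{"gripper":6.5,"x":0.3,"y":-3.8,"z":0,"turn":0},{"gripper":6.5,"x":0.3,"y":-3.8,"z":0,"turn":0},{"gripper":5,"x":0.3,"y":-3.8,"z":0,"turn":0}]' >/dev/null
python3 -m creep '[{"gripper":5,"x":0.3,"y":-3.8,"z":0,"turn":0.3},{"gripper":5,"x":0.3,"y":-1.2,"z":2,"turn":0},{"gripper":5,"x":0,"y":0,"z":3,"turn":0},{"gripper":5,"x":0,"y":0,"z":0,"turn":0},{"gripper":5,"x":0,"y":0,"z":0,"turn":0}]' >/dev/null
python3 go.py .5225 -.3157 .130 2.87
python3 - <<'E'
from h import *
for n in("top","scene"): cv2.imwrite(f"pics/{n}20.png",imaging.get_image(n)[:,:,::-1])
# upright driver in block: handle in scene, dark columns by row
a=cv2.imread("pics/scene20.png").astype(int);b=cv2.imread("pics/scene0.png").astype(int)
d=abs(a-b).sum(2)
for r in range(222,274,4):
    k=np.flatnonzero(d[r,275:312]>120); print(r,275+k[0] if len(k) else None,275+k[-1] if len(k) else None,end=" | ")
h=np.array([.642,.0165,.078])
for z in(0,.035,.073): print(z,proj("scene",h+[0,0,z]))
a=cv2.imread("pics/top20.png").astype(int);b=cv2.imread("pics/top0.png").astype(int)
d=abs(a-b).sum(2)[175:215,280:320]>100; ys,xs=np.nonzero(d); print("top blob",280+xs.min(),280+xs.max(),175+ys.min(),175+ys.max(),proj("top",h+[0,0,.073]),proj("top",h))
E
```

```text
t 25.52 tcp [ 0.5208 -0.3142  0.2208] yaw 2.8708 zaxis [-0.003  0.002 -1.   ] F [-0.3  0.7  1.3] w 0.0498 g 0.0
shift cm [-0.23 -0.12  9.08] turn 0.04 per4.17 rows 2.2
222 None None | 226 None None | 230 None None | 234 None None | 238 282 297 | 242 281 298 | 246 281 298 | 250 281 298 | 254 281 298 | 258 282 298 | 262 282 298 | 266 283 298 | 270 283 298 | 0 [[293.23400094 269.61808259]]
0.035 [[292.63472936 254.62354773]]
0.073 [[291.95528874 237.58562832]]
top blob 286 304 179 203 [[295.76101049 188.8503914 ]] [[296.81186582 197.78128   ]]
```

The screwdriver stands upright in the hole (handle axis 289.5→290.5 px over rows 242–270, as a vertical should be). Now grasp the cover's handle.

```bash
python3 -m creep '[{"gripper":5,"x":-0.2,"y":-0.12,"z":0,"turn":0},{"gripper":5,"x":0,"y":0,"z":3,"turn":0},{"gripper":5,"x":0,"y":0,"z":3,"turn":0},{"gripper":5,"x":0,"y":0,"z":2.5,"turn":0},{"gripper":5,"x":0,"y":0,"z":0.5,"turn":0},{"gripper":5,"x":0,"y":0,"z":0,"turn":0}]' >/dev/null; python3 go.py .5225 -.3157 .130 2.87
python3 -m creep '[{"gripper":0,"x":0,"y":0,"z":0,"turn":0},{"gripper":0,"x":0,"y":0,"z":0,"turn":0},{"gripper":0,"x":0,"y":0,"z":0,"turn":0},{"gripper":0,"x":0,"y":0,"z":0,"turn":0},{"gripper":0,"x":0,"y":0,"z":0,"turn":0}]' 60; python3 g.py
```

```text
t 26.12 tcp [ 0.5232 -0.3161  0.1314] yaw 2.871 zaxis [-0.001  0.001 -1.   ] F [ 0.4 -0.7  0.3] w 0.0504 g 0.0
shift cm [0.07 0.02 0.14] turn 0.06 per4.17 rows 0.0
time: 26.53
eef_pos: [0.5245, -0.317, 0.1338]
ee_rot: [0.002, 0.135, 0.991, -0.001]
wrist_force: [0.2, 1.3, 5.8]
width: 0.0085
grasp_force: 59.1
26.53 [ 0.5245 -0.317   0.1338] F [0.2 1.3 5.8] M [0.15 0.12 0.01]
```

```bash
python3 -m creep '[{"gripper":0,"x":0,"y":0,"z":-0.5,"turn":0},{"gripper":0,"x":0,"y":0,"z":-1,"turn":0},{"gripper":0,"x":0,"y":0,"z":-1.5,"turn":0},{"gripper":0,"x":0,"y":0,"z":-1.5,"turn":0},{"gripper":0,"x":0,"y":0,"z":0,"turn":0}]'
python3 -m creep '[{"gripper":0,"x":0,"y":0,"z":-2,"turn":0},{"gripper":0,"x":0,"y":0,"z":-3,"turn":0},{"gripper":0,"x":0,"y":0,"z":-2,"turn":0},{"gripper":0,"x":0,"y":0,"z":0,"turn":0}]'
python3 go.py .5138 .2954 .24 2.859
```

```text
time: 26.95
eef_pos: [0.5252, -0.3173, 0.181]
ee_rot: [0.003, 0.135, 0.991, -0.001]
wrist_force: [0.9, -0.7, -1.7]
width: 0.0086
grasp_force: 58.8
time: 27.28
eef_pos: [0.5256, -0.3173, 0.2517]
ee_rot: [0.004, 0.135, 0.991, -0.001]
wrist_force: [1.3, -0.1, -1.7]
width: 0.0084
grasp_force: 58.8
t 27.28 tcp [ 0.5256 -0.3173  0.2517] yaw 2.87 zaxis [ 0.007 -0.004 -1.   ] F [ 1.3 -0.1 -1.7] w 0.0084 g 58.8
shift cm [17.58 58.71  0.95] turn 0.63 per4.17 rows 14.7
```

```bash
python3 -m creep '[{"gripper":0,"x":0.5,"y":1.8,"z":0,"turn":0},{"gripper":0,"x":1.0,"y":3.3,"z":0,"turn":0},{"gripper":0,"x":1.1,"y":3.7,"z":0,"turn":0},{"gripper":0,"x":1.1,"y":3.7,"z":0,"turn":0},{"gripper":0,"x":1.1,"y":3.7,"z":0,"turn":0},{"gripper":0,"x":1.1,"y":3.7,"z":0,"turn":0},{"gripper":0,"x":1.1,"y":3.7,"z":0,"turn":0},{"gripper":0,"x":1.1,"y":3.7,"z":0,"turn":0}]' >/dev/null
python3 -m creep '[{"gripper":0,"x":1.1,"y":3.7,"z":0,"turn":0},{"gripper":0,"x":1.1,"y":3.7,"z":0,"turn":0},{"gripper":0,"x":1.1,"y":3.7,"z":0,"turn":0},{"gripper":0,"x":1.1,"y":3.7,"z":0,"turn":0},{"gripper":0,"x":1.1,"y":3.7,"z":0,"turn":0},{"gripper":0,"x":1.1,"y":3.7,"z":0,"turn":0},{"gripper":0,"x":1.1,"y":3.7,"z":0,"turn":0},{"gripper":0,"x":1.0,"y":3.2,"z":0,"turn":0}]' >/dev/null
python3 -m creep '[{"gripper":0,"x":0.5,"y":1.8,"z":0,"turn":0.6},{"gripper":0,"x":0,"y":0,"z":0,"turn":0},{"gripper":0,"x":0,"y":0,"z":0,"turn":0}]'
python3 go.py .5138 .2954 .18 2.859
```

```text
time: 28.87
eef_pos: [0.5117, 0.2914, 0.2462]
ee_rot: [-0.0, 0.139, 0.99, -0.0]
wrist_force: [-0.6, -0.8, -2.4]
width: 0.0087
grasp_force: 58.8
t 28.87 tcp [0.5117 0.2914 0.2462] yaw 2.8624 zaxis [-0.001 -0.    -1.   ] F [-0.6 -0.8 -2.4] w 0.0087 g 58.8
shift cm [-0.1   0.45  6.62] turn 0.2 per4.17 rows 1.6
```

```bash
python3 -m creep '[{"gripper":0,"x":-0.1,"y":0.45,"z":0,"turn":0.2},{"gripper":0,"x":0,"y":0,"z":3,"turn":0},{"gripper":0,"x":0,"y":0,"z":3,"turn":0},{"gripper":0,"x":0,"y":0,"z":2.8,"turn":0},{"gripper":0,"x":0,"y":0,"z":0,"turn":0},{"gripper":0,"x":0,"y":0,"z":0,"turn":0}]' > /dev/null
python3 go.py .5138 .2954 .156 2.859
python3 - <<'E'
from h import *
I={n:imaging.get_image(n)[:,:,::-1] for n in("scene","top")}
for n in I: cv2.imwrite(f"pics/{n}21.png",I[n])
mosaic([(I["scene"],(400,520,235,340),4,(0,0)),(I["top"],(85,195,205,325),2.8,(485,0))],"pics/m8.png")
E
```

```text
t 29.37 tcp [0.5147 0.2926 0.1579] yaw 2.8544 zaxis [-0.002 -0.002 -1.   ] F [-0.4 -0.  -2. ] w 0.0084 g 58.9
shift cm [0.16 0.24 0.19] turn -0.27 per4.17 rows 0.1
```

View pics/m8.png

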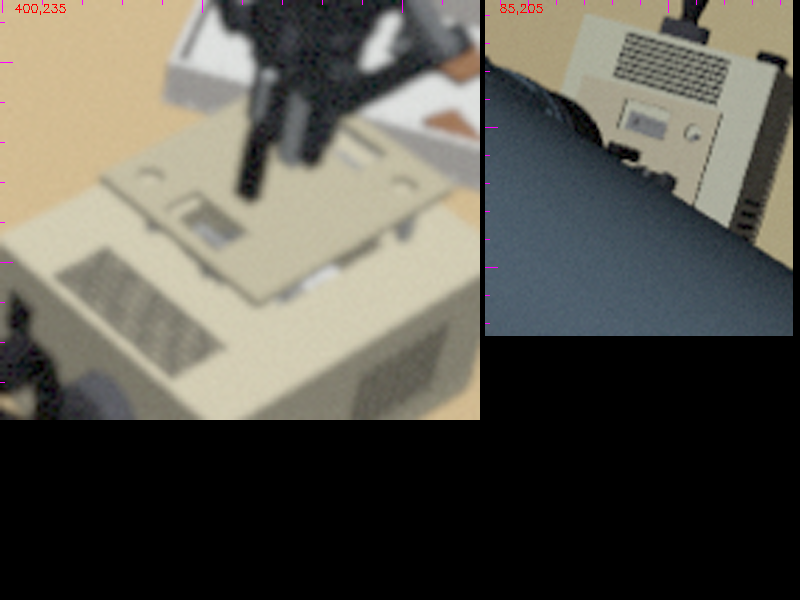

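m8: the cover hovers over unit_b. In top, its pin hole is at ≈(158.6,251.5) and its oblong hole at ≈(142,247), and the pin and cam show through them. I'll measure the offset more finely from the pixel values.

Run:
```python
from h import *
g=lambda f:cv2.cvtColor(cv2.imread(f),cv2.COLOR_BGR2GRAY)
A=g("pics/top21.png");B=g("pics/top0.png")
pr=lambda m:print(np.array2string(m,max_line_width=220))
print("now u130..170 v236..260");pr(A[236:260,130:152]);print("u150..168 v244..260");pr(A[244:260,150:168])
print("orig u132..154 v240..258");pr(B[240:258,132:154]);print("orig pin u152..168 v246..262");pr(B[246:262,152:168])
C1,C2=.0,.0
P=np.array([.5111,.2974]);y=-.2792
for l in((41,-32),(41,0)):
    w=P+np.array([np.cos(y)*l[0]-np.sin(y)*l[1],np.sin(y)*l[0]+np.cos(y)*l[1]])/1e3
    print(l,[np.round(proj("top",np.r_[w,z])[0],2).tolist() for z in(.09,.1045,.106,.114,.118)])
```

```text
now u130..170 v236..260
[[131 132 133 137 135 134 135 135 141 138 143 144 139 124 113  98  84  62  34  57  79  79]
 [133 134 136 133 131 132 130 133 132 135 135 138 137 143 143 139 131 122 113  95  52  38]
 [133 132 133 131 134 132 132 133 134 134 133 134 134 134 138 140 142 142 146 138 119 118]
 [132 134 132 134 128 128 129 134 133 133 132 134 137 134 135 135 134 138 140 140 143 147]
 [130 131 133 132 116  92 126 115 122 130 131 137 130 131 130 132 136 133 134 135 136 137]
 [133 132 132 130 109  74 137 133 138 135 123 118 126 131 134 133 137 132 134 134 133 133]
 [133 134 135 130 100 108 144 145 143 144 137 131 131 125 127 118 122 131 135 134 135 131]
 [132 134 131 123  78 138 146 144 147 145 145 147 140 136 137 136 135 116 112 123 134 131]
 [132 129 134 120  73 147 136 120 123 141 144 144 144 143 146 147 144 134 133 123 127 128]
 [129 134 126  99 105 143 123  90  94 108 115 122 140 147 147 146 147 145 148 143 139 126]
 [135 133 126  69 121 141 113  86  83  84  89  93 106 124 133 138 145 143 148 147 144 131]
 [132 130 119  69 143 137  97  86  77  61  78  84  87  93 101 107 127 140 1
[... 4593 characters left out ...]
 49  42  41  88 126 128 128 129]
 [128 130 128 127 130 130  88  61  42  31  24  48 128 127 129 130]
 [129 127 130 128 128 129 121  65  30  23  24  58 128 126 129 128]
 [130 128 127 131 129 128 127 115 112  87  88 114 130 127 128 130]
 [103 123 130 128 125 129 128 130 128 124 124 129 131 126 127 128]
 [108 107  92 101 106 123 127 131 128 127 128 131 130 130 127 131]
 [ 62  92  96 115 106  90  89 108 125 129 131 128 131 131 130 132]
 [ 27  45  50  70  63  89 117 124 127 128 128 130 128 131 128 128]]
(41, -32) [[162.1, 255.09], [159.92, 254.23], [159.69, 254.14], [158.45, 253.66], [157.83, 253.41]]
(41, 0) [[145.01, 250.43], [142.59, 249.5], [142.33, 249.41], [140.96, 248.88], [140.27, 248.62]]
```

```bash
python3 -m creep '[{"gripper":0,"x":0.28,"y":0.17,"z":0,"turn":0},{"gripper":0,"x":0,"y":0,"z":0.4,"turn":0},{"gripper":0,"x":0,"y":0,"z":0.4,"turn":0},{"gripper":0,"x":0,"y":0,"z":0,"turn":0},{"gripper":0,"x":0,"y":0,"z":0,"turn":0}]' >/dev/null; python3 go.py .5138 .2954 .1338 2.859
python3 -m creep '[{"gripper":0,"x":0,"y":0,"z":0.3,"turn":0},{"gripper":0,"x":0,"y":0,"z":0.2,"turn":0},{"gripper":0,"x":0,"y":0,"z":0,"turn":0}]' >/dev/null; python3 g.py
python3 e.py t22 150 168 244 260
```

```text
t 29.88 tcp [0.5125 0.2967 0.1507] yaw 2.8562 zaxis [-0. -0. -1.] F [ 0.   0.4 -2.4] w 0.0087 g 58.9
shift cm [-0.16 -0.08  1.69] turn -0.16 per4.17 rows 0.4
30.13 [0.5124 0.2966 0.1453] F [ 0.4 -0.2 -0.6] M [ 0.01  0.04 -0.02]
[[135 134 136 134 137 137 138 140 141 143 144 146 147 145 147 147 146 148]
 [135 134 135 135 135 135 133 136 136 140 137 142 146 145 143 144 146 146]
 [126 125 134 129 135 138 136 135 136 135 135 138 137 138 138 141 146 148]
 [136 138 132 131 137 132 136 138 134 134 136 136 135 136 138 134 139 137]
 [142 142 137 132 133 135 135 135 137 133 137 134 136 136 134 138 135 137]
 [ 82  99 126 133 138 136 135 132 136 136 137 136 135 134 136 135 137 135]
 [ 30  94 132 134 137 134 136 134 135 135 136 132 136 135 136 135 137 137]
 [ 37 113 137 135 134 135 134 135 135 135 137 136 133 135 135 136 136 136]
 [ 66 120 135 134 136 137 136 129  99 107  96 118 136 135 135 137 138 134]
 [103 132 134 135 137 138 136  95  61  72  53  76  95 136 134 136 138 134]
 [118 135 134 133 138 136 130  71  81  83  58  40  52 134 135 135 138 114]
 [132 137 133 136 133 136 126  85  89  73  45  35  39 130 137 136 136  73]
 [138 137 134 138 136 135 130  80 125  73  35  30  84 136 135 138 135  74]
 [135 135 135 141 135 138 135 116 131 129 116 102 127 136 134 138 113  62]
 [135 137 134 134 133 135 137 134 135 131 133 132 134 134 136 137 106 104]
 [136 134 137 136 137 135 136 134 135 136 135 136 135 134 136 137  69 138]]
```

```bash
python3 -m creep '[{"gripper":0,"x":0,"y":0,"z":0.3,"turn":0},{"gripper":0,"x":0,"y":0,"z":0.2,"turn":0},{"gripper":0,"x":0,"y":0,"z":0,"turn":0}]' >/dev/null; python3 g.py
python3 -m creep '[{"gripper":0,"x":0,"y":0,"z":0.3,"turn":0},{"gripper":0,"x":0,"y":0,"z":0.2,"turn":0},{"gripper":0,"x":0,"y":0,"z":0,"turn":0}]' >/dev/null; python3 g.py
```

```text
30.43 [0.5124 0.2967 0.1402] F [ 1.2  0.6 -2.3] M [ 0.   -0.02  0.03]
30.68 [0.5124 0.2967 0.1353] F [ 0.   0.1 -2.3] M [-0.   -0.05  0.03]
```

```bash
python3 -m creep '[{"gripper":0,"x":0,"y":0,"z":0.15,"turn":0},{"gripper":0,"x":0,"y":0,"z":0.1,"turn":0},{"gripper":0,"x":0,"y":0,"z":0,"turn":0}]' >/dev/null; python3 g.py
python3 -m creep '[{"gripper":0,"x":0,"y":0,"z":0.15,"turn":0},{"gripper":0,"x":0,"y":0,"z":0,"turn":0}]' >/dev/null; python3 g.py
```

```text
30.93 [0.5126 0.2969 0.1338] F [-1.8 -0.7  2.9] M [-0.35  0.29 -0.01]
31.1 [0.5126 0.297  0.1338] F [-5.7 -4.5 17.1] M [-1.13  1.11 -0.02]
```

Flush at the same height as on the first unit (0.1338). Release and withdraw.

```bash
python3 -m creep '[{"gripper":0,"x":0,"y":0,"z":-0.2,"turn":0},{"gripper":0,"x":0,"y":0,"z":0,"turn":0}]' 20 >/dev/null; python3 g.py
python3 -m creep '[{"gripper":2,"x":0,"y":0,"z":0,"turn":0},{"gripper":4,"x":0,"y":0,"z":0,"turn":0},{"gripper":5,"x":0,"y":0,"z":0,"turn":0},{"gripper":5,"x":0,"y":0,"z":0,"turn":0},{"gripper":5,"x":0,"y":0,"z":-1,"turn":0},{"gripper":5,"x":0,"y":0,"z":-3,"turn":0},{"gripper":5,"x":0,"y":0,"z":-4,"turn":0},{"gripper":5,"x":0,"y":0,"z":-4,"turn":0}]'
python3 -m creep '[{"gripper":5,"x":2,"y":-3.5,"z":-1,"turn":0},{"gripper":5,"x":2,"y":-3.5,"z":0,"turn":0},{"gripper":5,"x":2,"y":-3.5,"z":0,"turn":0},{"gripper":5,"x":2,"y":-3.5,"z":0,"turn":0},{"gripper":5,"x":2,"y":-3.5,"z":0,"turn":0},{"gripper":5,"x":1,"y":-2,"z":0,"turn":0},{"gripper":5,"x":0,"y":0,"z":0,"turn":0},{"gripper":5,"x":0,"y":0,"z":0,"turn":0}]'
python3 - <<'E'
from h import *
for n in("top","scene"): cv2.imwrite(f"pics/{n}23.png",imaging.get_image(n)[:,:,::-1])
g=cv2.cvtColor(cv2.imread("pics/top23.png"),cv2.COLOR_BGR2GRAY)
print("u128..170 v240..262");print(np.array2string(g[240:262,128:150],max_line_width=200));print(np.array2string(g[246:262,152:170],max_line_width=200))
print("u110..136 v280..302");print(np.array2string(g[280:304,108:140],max_line_width=220))
b=cv2.cvtColor(cv2.imread("pics/top20.png"),cv2.COLOR_BGR2GRAY); d=cv2.absdiff(g,b)[165:215,275:325]; print("block diff",d.max())
E
```

```text
31.27 [0.5128 0.297  0.1342] F [-0.1 -0.3 -2.9] M [0.01 0.   0.05]
time: 31.93
eef_pos: [0.5118, 0.2967, 0.2552]
ee_rot: [-0.001, 0.142, 0.99, -0.0]
wrist_force: [1.1, 0.3, 0.8]
width: 0.0499
grasp_force: 0.0
time: 32.6
eef_pos: [0.3521, 0.1398, 0.2644]
ee_rot: [0.001, 0.143, 0.99, -0.001]
wrist_force: [1.1, -0.1, 0.5]
width: 0.0497
grasp_force: 0.0
u128..170 v240..262
[[124 125 120 124 124 119 126 123 121 124 121 122 125 126 129 127 132 133 135 137 134 138]
 [121 122 123 123 125 123 124 124 122 122 124 122 124 123 124 127 128 127 128 130 132 136]
 [120 123 123 124 124 125 120 124 122 122 124 120 121 125 124 123 124 124 125 125 126 127]
 [124 125 125 123 123 123 124 123 122 111 102 117 114 121 124 124 126 124 123 126 125 126]
 [123 120 122 122 124 124 123 123 118  91  85 118 123 114 106 116 120 124 125 125 125 124]
 [123 121 124 124 121 125 123 121 107  81  81  99 103 105 118 116 117 119 109 112 124 122]
 [122 124 123 124 121 123 123 121  94  80  76  76  82  87  99 113 116 124 123 125 115 111]
 [122 123 125 122 123 120 122 117  89  79  70  55  72  79  79  87  96  99 116 131 129 127]

[... 4954 characters left out ...]
0  81  77  24  73 136 131 117]
 [126 126 121 120 123 123 123 121 119 119 124 125 118 115 100 109 122 126 126 126 123 126 109 100  90  84  65  29 113 131 127 123]
 [133 132 132 129 124 120 122 122 124 122 121 123 120 121 122 120 110 110 118 112 118 120 127 132 125 110  89  71 135 135 113 124]
 [134 137 133 135 130 128 127 126 124 125 124 120 123 123 122 122 119 122 121 117 100 102 115 125 127 114 133 135 132 131 120 124]
 [133 134 133 133 135 134 136 134 130 126 129 128 125 121 121 123 121 124 121 123 121 124 122 117 113  88 121 120 127 123 124 125]
 [134 134 131 133 135 134 133 135 134 134 134 130 134 126 126 125 122 125 120 124 124 123 123 123 122 121 122 102 111 115 124 123]]
block diff 13
```

```bash
python3 -c "
from workcell import bot
print(bot.close_job())"
```

```text
the job is handed in; nothing more can be done
None
```

The lamp cover now lies flush on the gooseneck unit, all four cams are left open, the screwdriver stands upright in the block's empty hole, and the job is handed in at about 33 s; the hand-in returned no verdict.

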